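Draw the rolling pin from its latched tube and lay it in its rest

ROBOT

A 7-joint arm with a two-finger parallel gripper is mounted at the origin on a cart in front of the work surface, level with it; the furniture and walls round the work are solid. World frame = base frame: x ahead of the robot, y to its left, z up, the work surface at z = 0. Lengths are in m, angles in rad, forces in N, time in s.
With the tool pointing down it reaches from about 0.425 to 1.025 m from the base axis. Payload 9.4 kg.
Tool frame: the origin (TCP) lies where the fingers leave the gripper's body, on its centre line; the fingertips stand 73 mm ahead of it and the grasp point (between the pads) lies 54 mm ahead of it; z points along the fingers, y is the line along which they close (so a half turn about z gives the same grasp; the last joint's range is limited). The gripper opens to 85 mm and grips with 20 to 120 N. Pads are 22 mm wide; open, the fingers measure 114 mm over their backs; the gripper's body (76 mm by 85 mm) begins 54 mm behind the grasp point. The pads swing forward as they close: fully open they stand 13 mm farther back than shut.
Start: joints at [-1.258, 0.599, -0.003, 1.599, 0.002, 0.943, -0.08], TCP at [0.276, 0.671, 0.304] pointing down, gripper open.
Joint ranges: [-2.57, 2.57], [-0.35, 1.97], [-1.29, 1.29], [0.11, 2.56], [-1.05, 4.19], [0.11, 1.86], [-2.63, 2.63]. Speed limits (rad/s): [2.22, 2.22, 3.01, 3.01, 3.14, 3.14, 3.14].

INTERFACE

Orientations are given as a unit quaternion [x, y, z, w].
In Python, from workcell import * gives the robot as it stands.
- The arm moves only by the tool drive_tool, never from a script. Its argument "plan" is a list of rows, each a list of 6 numbers: the shift along the tool's x, y, z in mm, then the turn, a rotation vector about the tool's x, y, z in rad. A call has 1 to 5 rows; each row shifts and turns the commanded pose from where the row before left it, along the tool's axes as they then stand; what a row does not reach is not made up. A row lasts 1/10 s, in which the tool goes at most 50 mm and 8.59 degrees, less where a joint would pass 70% of its speed; a pose out of reach is approached as far as the arm can. A call is refused whole if a number of a shift passes 50 or a number of a turn 0.15, either way. A call with a gripper value outside its range is refused whole. "claw" is the finger opening in mm, from 0 to 85.4, set as the call begins (left out, the last holds). The fingers move at their own pace and stop on an object; "grip_force" is the grip in N (left out, the last holds). Time passes only in rows, so rows that do not move let the fingers close. It gives the time, the measured TCP pose, the force, the opening and the grip force at its end, in the units of the state.
- state(): the state, without advancing time (a new reading comes with each control period).
- read_camera(name): name is "side" or "top" or "wrist"; returns (picture, depth): 384x512x3 uint8, red, green, blue; 384x512 float32, m along the optical axis (not along the pixel's ray), 0 where there is no reading.
- calibration(name): a dict with "vertical_fov" (degrees; the focal length in pixels is half the picture's height over the tangent of half this angle, whatever the lens; pixels are square), "cx", "cy" (the principal point, pixels), "T" (4x4, takes a point from camera to world coordinates). Camera axes: x right, y down, z forward; pixel columns grow to the right and rows downward; lengths in m; the calibration is good to about 2 mm. A picture is of the moment at which its call begins: read the wrist's pose just before it. calibration takes no time and is no camera call; for the wrist camera it gives the pose at the moment of the call.
- close_job(): hands the job in; it is judged then, once.
Trained networks look in the newest picture that a camera, given by its name, has taken for a name from the list of things; names that differ only in an ending like _2 or _b are one class to them, and where a whole thing is asked for, a point or a joint stands for the part that bears it (a point fixed in the world has none). Each returns a list of dicts, best first, with "confidence" (0 to 1); they miss things now and then, are a little off and sometimes report something else, mostly with a low value. They report only what shows in the picture. A call takes as long as a camera call.
- spot_in(camera, name): "location" ([x, y, z] in m, in world coordinates, good to about 4 mm: the middle of the surface that is visible of it).
- silhouettes(camera, name): "mask" (384x512 bool, what is visible of it).
- landmark_of(camera, name): "location" ([x, y, z] in m, in world coordinates, good to about 4 mm: a listed point, or the origin of a listed thing).
The state is a dict: "clock": time; "joints": joint angles; "qd": joint speeds; "effort": joint torques, N m; "ee_pos": TCP position; "tool_rot": TCP orientation; "ft_force": force on the tool from outside, world axes, zero at the start; "ft_torque": the same for the moment, N m; "width": finger opening in m; "grasp_force": force on a finger pad.
Only numpy, scipy, OpenCV 4.12 (cv2) and the standard library are available. Lean on these libraries where they do the work, as an engineer would, in place of code of your own. Each camera call takes 0.05 s, during which the arm holds its last target. There are 200 camera calls.

TASK

Get the rolling pin out for pastry: press its end into the tube under the spice shelf until the catch lets go and let it spring out by itself. Then draw it out hand over hand - first by its end, then with the grip shifted partway along, then by its middle, which you must take hold of before the far end leaves the tube - and lay it gently, centred, in the wooden rest. Do not upset the jars or the other things on the worktop.

Things in the scene. Friction and masses are not known exactly. Their poses are not given: they have to be found in the camera images.
- pin: straight wooden rolling pin, 300 mm long, 32 mm diameter, about 0.2 kg, lying level in the rack's tube. Origin at its centre, x along its length, front end at x = -150 mm, tail at +150 mm (it may roll about x). A turned groove 16 mm wide, 20 mm in diameter, starts 30 mm from each end. At the start its front end stands 20 mm out of the tube and a catch holds it: pulling does not free it.
- pin_front (a point): middle of the pin's front end face, the one to press: straight into the tube by 5 to 6 mm (about 6 to 14 N; firm stop at 7 to 8 mm) trips the catch inside, for good. When the finger backs off, a damped spring pushes the pin out, within about 2 s, until this end stands about 62 mm out of the tube. After that the pin slides in the tube with light friction only.
- rack: light wooden spice rack, fixed, 120 mm wide, with a level steel tube (inner diameter 37 mm) under its shelf. Origin on the worktop straight below the tube's mouth; x points into the tube, away from the robot; z up. The wooden front round the mouth is at x = 0. Tube axis 70 mm up; the pin lies on the tube's floor, its axis 67 mm up, and can tip by up to 4 degrees when drawn far out.
- shelf_edge (a point): middle of the front edge of the rack's shelf, which overhangs the tube's mouth by 18 mm: underside 105 mm, top 117 mm above the worktop. A thin steel rail runs round it at 146 mm (front rail 11 mm ahead of the mouth), and jars stand behind it. A hand on the pin near the mouth must therefore lean back from the rack, fingers pointing down and towards it.
- rest: wooden rolling-pin rest, fixed, in front of the sink, 190 x 62 mm: two V-shaped saddles (90 degree, 18 mm thick, tops 48 mm up, 37 mm wide there) at x = -80 and +80 mm on a 12 mm plank. Origin on the worktop under its centre, x along the pin's place. A pin lying in it has its axis 53 mm above the worktop; between the saddles the fingers have room down to the plank. Either way round will do.
- jar_1: spice jar with dark cap, 44 x 44 x 105 mm, on the rack's shelf at the front; origin under its centre
- pepper_mill: black and copper pepper mill, 53 x 53 x 125 mm, on the rack's shelf at the front; origin under its centre
- jar_2: glass jar with dark lid, 90 x 90 x 140 mm, in the middle of the rack's shelf; origin under its centre
- copper_mug_1: copper mug, 86 x 119 x 83 mm, on the worktop at the right; origin under its centre
- kitchen_timer: red and white kitchen timer, 64 x 63 x 56 mm, on the worktop at the left; origin under its centre
- salt_box: round wooden salt box, 85 x 85 x 60 mm, on the worktop at the right; origin under its centre

How it is judged:
By the outcome, as a careful person would: the job done as asked, in the order asked, and still so for the second after the job is handed in, with the robot touching nothing.
It also fails if it takes over 67 s, if anything falls off the work surface, if the arm or the gripper's body presses on something with over 40 N, if the wrist force passes 120 N, or if a joint passes its speed limit or range.

## Working session

There is one attempt and no reset: what is moved stays moved. The work goes in short steps, Python scripts to look and compute and a tool call to move; the robot and the scene stay as the last step left them, time stands still between calls to the robot, and variables do not carry over. Pictures are saved under pics/ and viewed, at most 15 in all, crops included, and the job is handed in when it is done.

Besides the shell and the picture viewer there is one more tool, called after "Request:" by a JSON object that holds its "method" and its "body", one argument or row to a line. drive_tool: Moves the arm, as the interface text tells. Its arguments: {"type":"object","properties":{"plan":{"type":"array","items":{"type":"array","items":{"type":"number"}}},"claw":{"type":"number"},"grip_force":{"type":"number"}},"required":["plan"]}

```bash
mkdir -p pics; ls
cat > h.py <<'E'
from workcell import *
import numpy as np, cv2
from scipy.spatial.transform import Rotation as R
np.set_printoptions(precision=4,suppress=True)
def snap(c,fn=None):
    T=calibration(c); p,d=read_camera(c)
    if fn: cv2.imwrite('pics/'+fn+'.png',p[:,:,::-1])
    return p,d,T
def cloud(d,K):
    f=d.shape[0]/2/np.tan(np.radians(K['vertical_fov'])/2)
    v,u=np.mgrid[:d.shape[0],:d.shape[1]]
    P=np.stack([(u-K['cx'])*d/f,(v-K['cy'])*d/f,d,np.ones_like(d)],-1)
    return (P@np.array(K['T']).T)[...,:3]
E
python3 - <<'E'
from h import *
s=state();print(s)
for c in('top','side'):
    snap(c,c+'0'); print(c,calibration(c))
    for n in ['pin','pin_front','rack','shelf_edge','rest','jar_1','copper_mug_1','kitchen_timer','salt_box']:
        r=landmark_of(c,n)[:2]; print(n,[(np.round(x['location'],4),round(x['confidence'],2)) for x in r])
E
python3 -c "
import cv2,numpy as np
a=cv2.imread('pics/top0.png');b=cv2.imread('pics/side0.png')
cv2.imwrite('pics/both.png',cv2.resize(np.vstack([a,b]),(400,600)))"
```

```text
pics
{'clock': 0.0, 'joints': array([-1.2577,  0.6002, -0.0026,  1.6001,  0.0018,  0.9429, -0.0798]), 'qd': array([ 0.0009,  0.0025, -0.    , -0.0003,  0.0006, -0.0005,  0.0008]), 'effort': array([ -0.0001, -77.6458,   1.5643, -25.8014,   0.0122,   0.0092,
        -0.    ]), 'ee_pos': array([0.2754, 0.6703, 0.303 ]), 'tool_rot': array([ 0.1936,  0.9811, -0.0008, -0.0001]), 'ft_force': array([ 0.0694, -0.8312,  0.1289]), 'ft_torque': array([-0.0109,  0.0068,  0.0202]), 'grasp_force': 0.0, 'width': 0.08525017305653614}
top {'vertical_fov': 55.48505142009887, 'cx': 252.52185950564925, 'cy': 196.0040889386085, 'T': array([[ 0.0122, -0.9903,  0.1384,  0.3896],
       [-0.9999, -0.0127, -0.003 , -0.0723],
       [ 0.0048, -0.1383, -0.9904,  1.4648],
       [ 0.    ,  0.    ,  0.    ,  1.    ]])}
pin []
pin_front [(array([ 0.5867, -0.2303,  0.1166]), 0.3)]
rack [(array([ 0.5461, -0.2534,  0.0002]), 0.69)]
shelf_edge [(array([ 0.5274, -0.2534,  0.113 ]), 0.69)]
rest [(array([ 0.4343,  0.1844, -0.0004]), 0.76)]
jar_1 [(array([ 0.7094, -0.2618,  0.1214]), 0.71), (array([ 0.585, -0.23 ,  0.116]
[... 369 characters left out ...]
   [-0.0166, -0.8439, -0.5362,  0.8401],
       [ 0.    ,  0.    ,  0.    ,  1.    ]])}
pin [(array([ 0.5274, -0.2573,  0.0688]), 0.56)]
pin_front [(array([ 0.5234, -0.2562,  0.0677]), 0.46)]
rack [(array([ 0.5494, -0.2535,  0.0008]), 0.92), (array([ 0.4828, -0.5974, -0.0012]), 0.17)]
shelf_edge [(array([ 0.5306, -0.2517,  0.1049]), 0.96)]
rest [(array([ 0.4331,  0.1884, -0.0006]), 0.66), (array([ 0.4651, -0.4554,  0.0011]), 0.53)]
jar_1 [(array([ 0.5903, -0.2335,  0.1136]), 0.94), (array([ 0.7041, -0.2622,  0.117 ]), 0.7)]
copper_mug_1 [(array([ 0.4831, -0.5989, -0.002 ]), 0.74)]
kitchen_timer [(array([ 0.4639,  0.4284, -0.0043]), 0.46)]
salt_box [(array([ 0.4669, -0.4549,  0.0032]), 0.86)]
```

View pics/both.png

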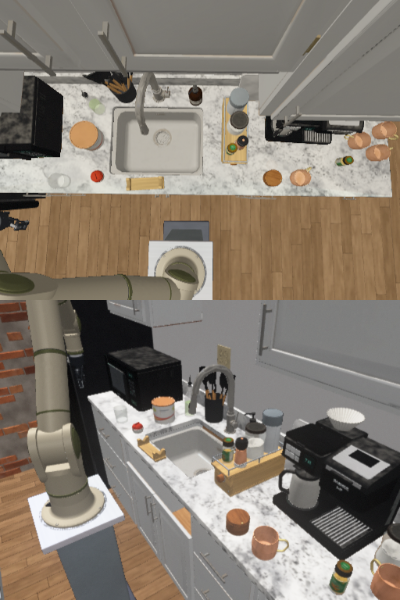

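The pictures show the rack right of the sink, with its mouth facing the robot (top view about 234,160). The rest is in front of the sink (145,183), and the timer, salt box and mug stand clear of both. Next I'll measure the yaw of the rack and the rest.

```bash
cat >> h.py <<'E'
def pts(c,n,fn=None):
    p,d,K=snap(c,fn); X=cloud(d,K); m=silhouettes(c,n)
    return [(X[q['mask']&(d>0)],q['confidence'],q['mask']) for q in m],p
def rect(P,lo,hi):
    P=P[(P[:,2]>lo)&(P[:,2]<hi)]
    (c,s,a)=cv2.minAreaRect((P[:,:2]*1000).astype(np.float32)); return np.array(c),np.array(s),a,len(P)
E
python3 - <<'E'
from h import *
for c in('top','side'):
    for n,lo,hi in(('rest',-.005,.06),('rest',.035,.055),('rack',.10,.16)):
        for P,cf,m in pts(c,n)[0][:1]: print(c,n,cf,*rect(P,lo,hi))
    for P,cf,m in pts(c,'pin')[0][:2]: print(c,'pin',cf,len(P),P.min(0),P.max(0),np.median(P,0))
s=state(); r=R.from_quat(s['tool_rot']); print(r.as_matrix())
p,d,K=snap('side'); cv2.imwrite('pics/c.png',cv2.resize(p[130:300,230:400,::-1],(600,600),interpolation=cv2.INTER_CUBIC))
E
```

```text
top rest 0.83 [434.2452 188.8994] [ 63.9978 191.9279] 3.7514007091522217 757
top rest 0.65 [434.4583 187.1905] [ 58.7283 179.3859] 3.4617507457733154 122
top rack 0.89 [ 691.8541 -253.8187] [116.6682 320.382 ] 89.2506103515625 1067
top pin 0.66 1323 [ 0.5285 -0.3459 -0.0061] [ 0.8517 -0.1936  0.2578] [ 0.6311 -0.2274  0.1166]
side rest 0.87 [425.1133 209.2284] [ 64.0717 246.517 ] 4.59108304977417 552
side rest 0.65 [427.123  185.2226] [ 62.1732 179.6162] 4.594015598297119 109
side rack 0.92 [ 685.2878 -263.4907] [121.6083 322.8781] 86.55171966552734 1134
side pin 0.51 71 [ 0.5225 -0.2715  0.059 ] [ 0.5426 -0.2434  0.083 ] [ 0.5284 -0.2606  0.0745]
side pin 0.26 2843 [ 0.5232 -0.3208 -0.2267] [0.8452 0.1928 0.1463] [ 0.6408 -0.3103  0.0758]
[[-0.925  0.38   0.   ]
 [ 0.38   0.925 -0.   ]
 [-0.     0.    -1.   ]]
```

View pics/c.png

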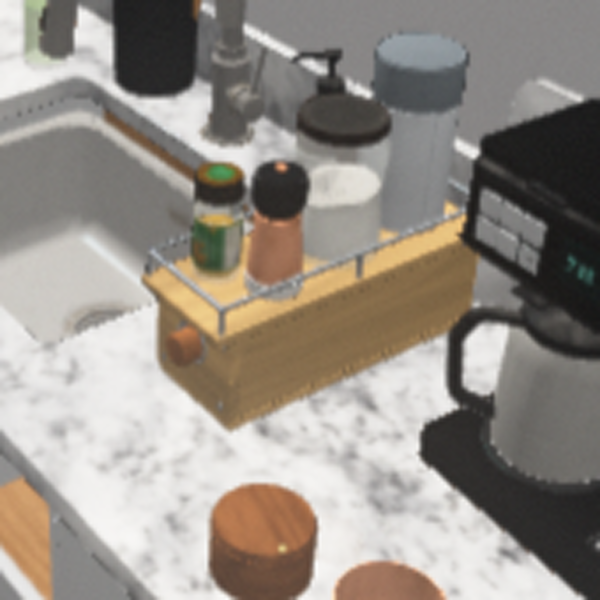

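```bash
cat >> h.py <<'E'
YR=np.radians(-0.9); RM=np.array([.548,-.2545,0])   # rack yaw, mouth
def tool(a,yaw=YR):
    a=np.radians(a); u=np.array([np.cos(yaw),np.sin(yaw),0]); v=np.array([-u[1],u[0],0]); k=np.array([0,0,1.])
    return R.from_matrix(np.stack([-u*np.cos(a)-k*np.sin(a),v,u*np.sin(a)-k*np.cos(a)],1))
def tcp(point,a,ahead=.054,yaw=YR,xo=0):
    r=tool(a,yaw); return np.array(point)-r.apply([xo,0,ahead]),r
def rk(out,y,z): # rack point: distance ahead of the mouth
    u=np.array([np.cos(YR),np.sin(YR),0]); v=np.array([-u[1],u[0],0]); return RM-u*out+v*y+np.array([0,0,z])
def plan(wps,p=None,r=None,step=45,rs=.13):
    s=state(); p=s['ee_pos'] if p is None else p; r=R.from_quat(s['tool_rot']) if r is None else r; rows=[]
    for q,rq in wps:
        while 1:
            d=r.inv().apply(q-p)*1000; w=(r.inv()*rq).as_rotvec()
            f=max(np.abs(d).max()/step,np.linalg.norm(d)/(step+3),np.linalg.norm(w)/rs)
            last=f<=1
            if not last:
                n=int(np.ceil(f)); d,w=d/n,w/n
            d=np.round(d,1 if last else 0); w=np.round(w,3)
            rows.append([*d.tolist(),*w.tolist()]); p=p+r.apply(d)/1000; r=r*R.from_rotvec(w)
            if last: break
    for i in range(0,len(rows),5): print(str([[round(x,3) if x else 0 for x in w] for w in rows[i:i+5]]).replace(' ',''))
    return p,r
E
python3 - <<'E'
from h import *
t=tcp(rk(.02+.09,0,.11),40,.073)
plan([(np.array([.42,.35,.32]),tool(0,.5)),(np.array([.47,0,.3]),tool(20,0)),t]); print(t[0],state()['ee_pos'])
E
```

```text
[[-32.0,-30.0,-2.0,0,0,-0.111],[-28.0,-34.0,-2.0,0,0,-0.111],[-25.0,-36.0,-2.0,0,0,-0.111],[-20.0,-39.0,-2.0,0,0,-0.111],[-16.0,-41.0,-2.0,0,0,-0.111]]
[[-11.0,-43.0,-2.0,0,0,-0.112],[-6.0,-43.0,-2.0,0,0,-0.111],[-2.1,-44.3,-2.1,0,0,-0.112],[16.0,-41.0,2.0,0.011,-0.043,0.062],[13.0,-42.0,2.0,0.011,-0.043,0.062]]
[[10.0,-43.0,2.0,0.011,-0.043,0.062],[8.0,-44.0,3.0,0.011,-0.043,0.062],[5.0,-44.0,3.0,0.011,-0.042,0.062],[3.0,-44.0,3.0,0.011,-0.043,0.062],[0,-44.0,3.0,0.011,-0.042,0.062]]
[[-2.5,-44.1,4.3,0.01,-0.043,0.061],[17.0,-36.0,14.0,0.001,-0.05,0.002],[18.0,-36.0,13.0,0.001,-0.05,0.002],[18.0,-36.0,12.0,0.001,-0.05,0.002],[19.0,-36.0,12.0,0.001,-0.05,0.002]]
[[19.0,-36.0,11.0,0.001,-0.05,0.002],[20.0,-36.0,10.0,0.002,-0.049,0.002],[20.4,-36.6,8.2,0.001,-0.05,0.002]]
[ 0.3911 -0.252   0.1659] [0.2755 0.6706 0.3039]
```

Run:
```python
from h import *
s=state();T=np.array(calibration('wrist')['T']);r=R.from_quat(s['tool_rot'])
print(r.inv().apply(T[:3,3]-s['ee_pos'])); print(r.inv().as_matrix()@T[:3,:3])
snap('wrist','w0')
```

```text
[ 0.0764 -0.0004 -0.0702]
[[ 0.0006 -0.9545 -0.2983]
 [ 1.      0.0007 -0.0002]
 [ 0.0005 -0.2983  0.9545]]
```

View pics/w0.png

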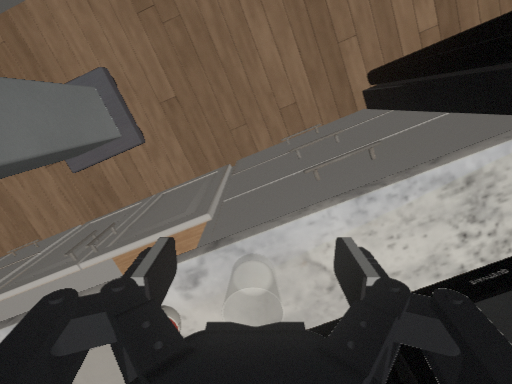

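The camera sits on tool +x, so +x has to point away from the rack. Replanning with small yaw turns.

Run:
```python
from h import *
t=tcp(rk(.02+.09,0,.11),40,.073)
plan([(np.array([.42,.35,.32]),tool(0,-.25)),(np.array([.47,0,.3]),tool(20,-.1)),t])
```

```text
[[-32.0,-30.0,-2.0,0,0,-0.017],[-31.0,-31.0,-2.0,0,0,-0.018],[-31.0,-31.0,-2.0,0,0,-0.017],[-30.0,-32.0,-2.0,0,0,-0.018],[-30.0,-32.0,-2.0,0,0,-0.017]]
[[-29.0,-33.0,-2.0,0,0,-0.018],[-29.0,-34.0,-2.0,0,0,-0.017],[-28.1,-33.6,-2.1,0,0,-0.018],[-17.0,-41.0,2.0,-0.003,-0.044,-0.019],[-16.0,-41.0,3.0,-0.003,-0.043,-0.018]]
[[-15.0,-41.0,4.0,-0.003,-0.044,-0.019],[-14.0,-42.0,4.0,-0.003,-0.043,-0.018],[-13.0,-42.0,5.0,-0.004,-0.044,-0.019],[-12.0,-42.0,5.0,-0.003,-0.043,-0.018],[-11.0,-43.0,5.0,-0.004,-0.044,-0.019]]
[[-10.5,-42.7,6.1,-0.003,-0.043,-0.018],[14.0,-37.0,15.0,-0.006,-0.05,-0.01],[15.0,-37.0,15.0,-0.006,-0.05,-0.011],[16.0,-37.0,13.0,-0.006,-0.05,-0.01],[17.0,-37.0,13.0,-0.006,-0.05,-0.011]]
[[18.0,-36.0,11.0,-0.006,-0.05,-0.01],[19.0,-37.0,10.0,-0.006,-0.05,-0.011],[18.9,-35.9,9.5,-0.007,-0.049,-0.01]]
```

Request:
{"method": "drive_tool", "body": {
  "plan": [
    [-32, -30, -2, 0, 0, -0.017],
    [-31, -31, -2, 0, 0, -0.018],
    [-31, -31, -2, 0, 0, -0.017],
    [-30, -32, -2, 0, 0, -0.018],
    [-30, -32, -2, 0, 0, -0.017]
  ],
  "claw": 0
}}

```text
clock: 2.4
ee_pos: [0.3662, 0.4691, 0.3141]
tool_rot: [0.15, 0.989, 0.0, 0.0]
ft_force: [0.5, 0.1, -0.2]
width: 0.0126
grasp_force: 0.0
```

Request:
{"method": "drive_tool", "body": {
  "plan": [
    [-29, -33, -2, 0, 0, -0.018],
    [-29, -34, -2, 0, 0, -0.017],
    [-28, -34, -2, 0, 0, -0.018],
    [-17, -41, 2, -0.003, -0.044, -0.019],
    [-16, -41, 3, -0.003, -0.043, -0.018]
  ]
}}

```text
clock: 2.9
ee_pos: [0.4333, 0.2602, 0.3157]
tool_rot: [0.106, 0.993, -0.002, 0.045]
ft_force: [0.8, -0.4, 0.1]
width: 0.0003
grasp_force: 0.0
```

Request:
{"method": "drive_tool", "body": {
  "plan": [
    [-15, -41, 4, -0.003, -0.044, -0.019],
    [-14, -42, 4, -0.003, -0.043, -0.018],
    [-13, -42, 5, -0.004, -0.044, -0.019],
    [-12, -42, 5, -0.003, -0.043, -0.018],
    [-11, -43, 5, -0.004, -0.044, -0.019]
  ]
}}

```text
clock: 3.4
ee_pos: [0.4632, 0.0421, 0.3031]
tool_rot: [0.058, 0.986, -0.008, 0.153]
ft_force: [0.7, -0.4, -0.4]
width: -0.0001
grasp_force: 0.0
```

Request:
{"method": "drive_tool", "body": {
  "plan": [
    [-10, -43, 6, -0.003, -0.043, -0.018],
    [14, -37, 15, -0.006, -0.05, -0.01],
    [15, -37, 15, -0.006, -0.05, -0.011],
    [16, -37, 13, -0.006, -0.05, -0.01],
    [17, -37, 13, -0.006, -0.05, -0.011]
  ]
}}

```text
clock: 3.9
ee_pos: [0.4571, -0.0563, 0.2783]
tool_rot: [0.048, 0.978, -0.036, 0.2]
ft_force: [0.4, -1.1, -0.2]
width: 0.0002
grasp_force: 0.0
```

Request:
{"method": "drive_tool", "body": {
  "plan": [
    [18, -36, 11, -0.006, -0.05, -0.01],
    [19, -37, 10, -0.006, -0.05, -0.011],
    [19, -36, 9, -0.007, -0.049, -0.01],
    [0, 0, 0, 0, 0, 0]
  ]
}}

```text
clock: 4.3
ee_pos: [0.4369, -0.1012, 0.2608]
tool_rot: [0.044, 0.975, -0.052, 0.212]
ft_force: [-0.1, -0.8, -0.2]
width: 0.0002
grasp_force: 0.0
```

```bash
cat > look.py <<'E'
from h import *
s=state();r=R.from_quat(s['tool_rot']); M=r.as_matrix()
print('t',s['clock'],s['ee_pos'],'tilt',np.degrees(np.arcsin(M[0,2])),'yaw',np.degrees(np.arctan2(-M[1,0],-M[0,0])),'roll',np.degrees(M[2,1]),'F',s['ft_force'],'w',s['width'],s['grasp_force'],s['joints'])
E
python3 - <<'E'
from look import *
snap('wrist','w1')
for n in('pin_front','shelf_edge','rack','pin'):
    print(n,[(np.array(x['location']),round(x['confidence'],2)) for x in landmark_of('wrist',n)[:2]])
for P,cf,m in pts('wrist','pin')[0][:2]: print(cf,len(P),P.min(0),P.max(0),np.median(P,0))
E
```

```text
t 4.3 [ 0.4369 -0.1012  0.2608] tilt 24.129010573313924 yaw -4.063450976578206 roll -4.742004380624916 F [-0.066  -0.7613 -0.1852] w 0.00024692774627441165 0.0 [ 0.2791  0.2928 -0.2973  2.4872  1.8382  0.2078 -0.3082]
pin_front []
shelf_edge [(array([ 0.5286, -0.2548,  0.1109]), 0.77)]
rack [(array([ 0.5496, -0.2541, -0.0042]), 0.71)]
pin []
0.74 802 [ 0.5258 -0.2902  0.0258] [ 0.559 -0.239  0.089] [ 0.5307 -0.2513  0.0756]
```

View pics/w1.png

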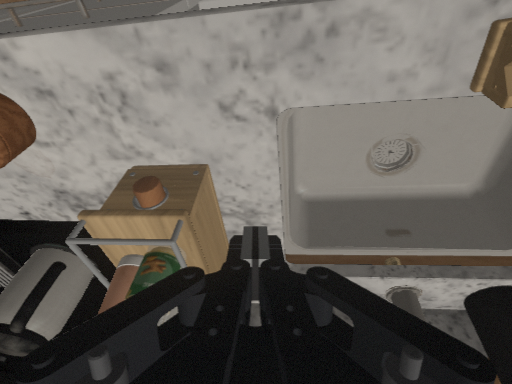

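Run:
```python
from h import *
t=tcp(rk(.02+.08,0,.105),40,.073)
plan([t],step=22,rs=.06)
```

```text
[[8.0,-19.0,12.0,-0.015,-0.033,-0.004],[9.0,-19.0,11.0,-0.015,-0.033,-0.004],[9.0,-19.0,11.0,-0.015,-0.033,-0.004],[10.0,-19.0,10.0,-0.014,-0.034,-0.004],[10.0,-19.0,9.0,-0.015,-0.033,-0.004]]
[[10.0,-19.0,9.0,-0.014,-0.034,-0.004],[11.0,-19.0,8.0,-0.015,-0.033,-0.004],[11.4,-18.7,7.3,-0.014,-0.034,-0.005]]
```

Request:
{"method": "drive_tool", "body": {
  "plan": [
    [8, -19, 12, -0.015, -0.033, -0.004],
    [9, -19, 11, -0.015, -0.033, -0.004],
    [9, -19, 11, -0.015, -0.033, -0.004],
    [10, -19, 10, -0.014, -0.034, -0.004],
    [10, -19, 9, -0.015, -0.033, -0.004]
  ]
}}

```text
clock: 5.15
ee_pos: [0.4218, -0.178, 0.2051]
tool_rot: [0.022, 0.96, -0.03, 0.277]
ft_force: [0.6, 0.2, -1.9]
width: -0.0002
grasp_force: 0.0
```

Request:
{"method": "drive_tool", "body": {
  "plan": [
    [10, -19, 9, -0.014, -0.034, -0.004],
    [11, -19, 8, -0.015, -0.033, -0.004],
    [11, -19, 7, -0.014, -0.034, -0.005],
    [0, 0, 0, 0, 0, 0]
  ]
}}

```text
clock: 5.55
ee_pos: [0.4065, -0.2357, 0.1676]
tool_rot: [0.012, 0.948, -0.009, 0.319]
ft_force: [-0.5, -0.2, 0.2]
width: 0.0002
grasp_force: 0.0
```

Run:
```python
from look import *
t=tcp(rk(.02+.08,0,.105),40,.073); print(t[0])
plan([t],step=22,rs=.06)
```

```text
t 5.55 [ 0.4065 -0.2357  0.1676] tilt 37.16279419841483 yaw -1.2042555695369825 roll -0.516656345250962 F [-0.4892 -0.2384  0.1538] w 0.0002438197702382955 0.0 [ 1.3452  0.9416 -1.2782  2.5603  2.2759  0.7839 -0.1162]
[ 0.4011 -0.2522  0.1609]
[[8.0,-16.6,2.4,-0.015,-0.049,-0.004]]
```

```bash
cat > kin.py <<'E'
from h import *
from scipy.optimize import least_squares
D=[([-1.2577,.6002,-.0026,1.6001,.0018,.9429,-.0798],[.2754,.6703,.303],[.1936,.9811,-.0008,-.0001]),
([.2791,.2928,-.2973,2.4872,1.8382,.2078,-.3082],[.4369,-.1012,.2608],[.044,.975,-.052,.212]),
([1.3452,.9416,-1.2782,2.5603,2.2759,.7839,-.1162],[.4065,-.2357,.1676],[.012,.948,-.009,.319])]
LO=np.array([-2.57,-.35,-1.29,.11,-1.05,.11,-2.63]);HI=np.array([2.57,1.97,1.29,2.56,4.19,1.86,2.63])
def fk(q,p):
    y0,h,a0,L1,a1,L2,a2,d,t0=p[:9]; s=np.sign(p[9:16])
    r=R.from_euler('z',y0);x=np.array([0,0,h])
    for i,(ax,l) in enumerate(zip('zyzyzyz',[(a0,0,0),(0,0,L1/2),(a1,0,L1/2),(-a1,0,L2/2),(0,0,L2/2),(a2,0,0),(0,0,d)])):
        r=r*R.from_euler(ax,s[i]*q[i]); x=x+r.apply(l)
    return x,r*R.from_euler('z',t0)
def fit(S):
    def res(v):
        e=[]
        for q,p,o in D:
            x,r=fk(q,np.r_[v,S]); e+=[*(x-p),*(.3*(R.from_quat(o).inv()*r).as_rotvec())]
        return np.array(e)
    best=None
    for t0 in(-1.57,0,1.57,3.1):
        for h in(0.,.3):
            o=least_squares(res,[0,h,0,.4,0,.4,0,.2,t0]); best=o if best is None or o.cost<best.cost else best
    return best
if __name__=='__main__':
    import itertools
    out=[]
    for s in itertools.product([1,-1],repeat=4):
        S=[s[0],1,s[1],1,s[2],1,s[3]]; o=fit(S); out.append((o.cost,S,o.x))
    out.sort(key=lambda t:t[0])
    for t in out[:3]: print(t)
    np.save('kin.npy',np.r_[out[0][2],out[0][1]])
E
python3 kin.py
```

```text
(np.float64(0.00023758542796299703), [-1, 1, -1, 1, -1, 1, -1], array([-0.0713,  0.2184, -0.0173,  0.6527,  0.0121,  0.4916,  0.0418,
        0.1614,  1.5064]))
(np.float64(0.005674420737152135), [-1, 1, -1, 1, -1, 1, 1], array([-0.0704,  0.2184, -0.0172,  0.6532,  0.0119,  0.4922,  0.0422,
        0.1614,  1.8433]))
(np.float64(0.017000934535884624), [1, 1, 1, 1, 1, 1, 1], array([-0.6694, -0.2594, -0.2349, -1.0691,  0.7717, -0.7054,  0.4067,
       -0.8317, -1.8611]))
```

```bash
cat > ik.py <<'E'
from kin import *
P=np.load('kin.npy'); m=np.array([.05]*7)
def ik(x,r,q0):
    f=lambda q:(lambda a:np.r_[(a[0]-x)*10,(r.inv()*a[1]).as_rotvec()*3,.01*(q-q0)])(fk(q,P))
    return least_squares(f,np.clip(q0,LO+m+.01,HI-m-.01),bounds=(LO+m,HI-m)).x
def err(q,x,r): a=fk(q,P); return np.linalg.norm(a[0]-x)*1000,np.degrees(np.linalg.norm((r.inv()*a[1]).as_rotvec()))
def best(x,r,n=25,seed=0):
    g=np.random.default_rng(seed); B=None
    for _ in range(n):
        q=ik(x,r,g.uniform(LO,HI)); e=err(q,x,r); c=e[0]+e[1]*3
        if B is None or c<B[0]: B=(c,q,e)
    return B
E
python3 - <<'E'
from ik import *
for q,p,o in D:
    x,r=fk(q,P); print((x-p)*1000,(R.from_quat(o).inv()*r).as_rotvec())
for a in(10,20,30,40):
    for out in(.045,.075,.11,.145,.17):
        t=tcp(rk(out,0,.067),a); B=best(*t,n=12); print(a,out,t[0],np.round(B[2],1),B[1].round(2))
E
```

```text
[-5.0459  1.1845  6.2246] [-0.      0.0001  0.007 ]
[-2.9254  3.0435 -9.8621] [0.0299 0.0068 0.0009]
[ 2.5568 -4.2439  3.6375] [ 0.0424  0.0022 -0.0078]
10 0.045 [ 0.4936 -0.2536  0.1202] [0. 0.] [ 1.01  0.82 -0.91  2.2   1.31  0.57  0.69]
10 0.075 [ 0.4636 -0.2532  0.1202] [0. 0.] [ 1.01  0.78 -0.87  2.26  1.34  0.51  0.66]
10 0.11 [ 0.4286 -0.2526  0.1202] [0. 0.] [ 1.01  0.73 -0.8   2.32  1.39  0.43  0.62]
10 0.145 [ 0.3936 -0.2521  0.1202] [0. 0.] [ 0.98  0.68 -0.71  2.39  1.48  0.34  0.55]
10 0.17 [ 0.3686 -0.2517  0.1202] [0. 0.] [ 1.01  0.66 -0.7   2.44  1.59  0.32  0.45]
20 0.045 [ 0.4845 -0.2535  0.1177] [0. 0.] [ 1.09  0.86 -0.99  2.3   1.76  0.53  0.3 ]
20 0.075 [ 0.4545 -0.253   0.1177] [0. 0.] [ 1.16  0.89 -1.05  2.36  1.81  0.59  0.27]
20 0.11 [ 0.4195 -0.2525  0.1177] [0. 0.] [ 1.23  0.92 -1.11  2.43  1.85  0.64  0.24]
20 0.145 [ 0.3846 -0.2519  0.1177] [0. 0.] [ 0.47  0.62  0.24  2.5   4.14  0.44 -1.94]
20 0.17 [ 0.3596 -0.2515  0.1177] [7.3 0.9] [ 1.37  0.99 -1.24  2.51  1.83  0.76  0.3 ]
30 0.045 [ 0.476  -0.2534  0.1138] [0. 0.] [ 0.29  0.7   0.35  2.39  4.09  0.62 -2.04]
30 0.075 [ 0.446  -0.2529  0.1138] [0. 0.] [ 0.31  0.7   0.38  2.44  4.08  0.67 -1.98]
30 0.11 [ 0.411  -0.2523  0.1138] [0. 0.] [ 0.33  0.7   0.41  2.5   4.07  0.73 -1.91]
30 0.145 [ 0.376  -0.2518  0.1138] [18.9  1.6] [ 0.41  0.69  0.38  2.51  4.14  0.71 -1.9 ]
30 0.17 [ 0.351  -0.2514  0.1138] [34.7  3. ] [ 0.57  0.66  0.23  2.51  4.14  0.61 -1.83]
40 0.045 [ 0.4683 -0.2532  0.1084] [0. 0.] [ 1.27  1.12 -1.19  2.46  2.43  0.8  -0.1 ]
40 0.075 [ 0.4383 -0.2528  0.1084] [0. 0.] [ 0.33  0.77  0.39  2.5   3.95  0.94 -1.83]
40 0.11 [ 0.4033 -0.2522  0.1084] [13.   0.7] [ 0.09  0.92  0.81  2.51  4.14  1.23 -2.04]
40 0.145 [ 0.3683 -0.2517  0.1084] [37.2  2.6] [ 0.34  0.8   0.54  2.51  4.14  1.03 -1.88]
40 0.17 [ 0.3433 -0.2513  0.1084] [53.1  3.9] [ 0.54  0.75  0.33  2.51  4.14  0.9  -1.78]
```

Run:
```python
from look import *
t=tcp(rk(.02+.03,0,.070),35,.073,xo=-.011); print(t[0])
plan([t],step=22,rs=.06)
```

```text
t 5.55 [ 0.4065 -0.2357  0.1676] tilt 37.16279419841483 yaw -1.2042555695369825 roll -0.516656345250962 F [-0.4892 -0.2384  0.1538] w 0.0002438197702382955 0.0 [ 1.3452  0.9416 -1.2782  2.5603  2.2759  0.7839 -0.1162]
[ 0.4471 -0.2529  0.1235]
[[-2.0,-5.0,20.0,-0.005,0.013,-0.002],[-2.0,-5.0,20.0,-0.005,0.013,-0.001],[-2.8,-6.0,19.9,-0.004,0.012,-0.002]]
```

Request:
{"method": "drive_tool", "body": {
  "plan": [
    [-2, -5, 20, -0.005, 0.013, -0.002],
    [-2, -5, 20, -0.005, 0.013, -0.001],
    [-3, -6, 20, -0.004, 0.012, -0.002],
    [0, 0, 0, 0, 0, 0]
  ]
}}

```text
clock: 5.95
ee_pos: [0.4517, -0.2509, 0.1261]
tool_rot: [0.004, 0.953, -0.005, 0.302]
ft_force: [-0.5, 0.9, 0.0]
width: 0.0001
grasp_force: 0.0
```

Run:
```python
from look import *
snap('wrist','w2')
for n in('pin_front','shelf_edge','rack'):
    print(n,[(np.array(x['location']),round(x['confidence'],2)) for x in landmark_of('wrist',n)[:2]])
for P,cf,m in pts('wrist','pin')[0][:2]:
    print(cf,len(P),P.min(0),P.max(0),np.median(P,0)); v,u=np.nonzero(m); print(u.min(),u.max(),v.min(),v.max())
print('side',[(np.array(x['location']),round(x['confidence'],2)) for x in (snap('side') and landmark_of('side','pin_front'))[:2]])
t=tcp(rk(.02+.03,0,.070),35,.073,xo=-.011); plan([t])
```

```text
t 5.95 [ 0.4517 -0.2509  0.1261] tilt 35.13706447797331 yaw -0.3543873296626107 roll -0.3593774387491652 F [-0.4943  0.917   0.0287] w 8.195618598073454e-05 0.0 [ 1.2716  1.014  -1.1819  2.4581  2.2789  0.76   -0.0404]
pin_front []
shelf_edge [(array([ 0.5316, -0.2558,  0.114 ]), 0.75)]
rack [(array([ 0.5468, -0.2568, -0.0022]), 0.66)]
side [(array([ 0.5273, -0.2528,  0.067 ]), 0.44), (array([ 0.5889, -0.2315,  0.1147]), 0.4)]
[[3.8,-1.9,1.9,-0.002,0.004,0.008]]
```

View pics/w2.png

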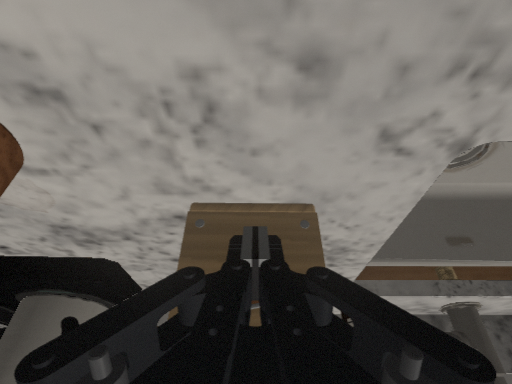

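The closed fingers are centred in front of the rack (front corners at u=192 and 315, fingers at 255), and the pin is hidden behind them. I'll go closer and check the face's yaw from depth.

Request:
{"method": "drive_tool", "body": {
  "plan": [
    [-6, -1, 7, 0, 0, 0],
    [-6, -1.5, 7, 0, 0, 0],
    [0, 0, 0, 0, 0, 0]
  ]
}}

```text
clock: 6.65
ee_pos: [0.469, -0.2542, 0.1223]
tool_rot: [0.005, 0.953, -0.005, 0.303]
ft_force: [-0.1, -0.1, -0.2]
width: -0.0
grasp_force: 0.0
```

Run:
```python
from look import *
p,d,K=snap('wrist'); X=cloud(d,K); 
A=X[(d>0)&(X[...,2]>.02)&(X[...,2]<.1)&(abs(X[...,1]+.255)<.065)&(abs(X[...,0]-.548)<.02)]
print(len(A),A.min(0),A.max(0)); x0=np.median(A[:,0]); A=A[abs(A[:,0]-x0)<.006]
print(x0,len(A),np.percentile(A[:,1],[1,99]))
c=np.linalg.lstsq(np.c_[A[:,1]+.255,A[:,2]-.06,np.ones(len(A))],A[:,0],rcond=None)[0]; print(c,'yaw deg',-np.degrees(c[0]))
```

```text
t 6.65 [ 0.469  -0.2542  0.1223] tilt 35.2748423448797 yaw -0.4191060491941941 roll -0.34638493071372556 F [-0.0726 -0.0714 -0.1793] w -2.883825480283693e-05 0.0 [ 1.2531  1.0228 -1.1703  2.4248  2.2725  0.7508 -0.0265]
7013 [ 0.5441 -0.312   0.02  ] [ 0.5498 -0.1994  0.1   ]
0.547152284152117 7013 [-0.3109 -0.2004]
[ 0.0169 -0.0004  0.5472] yaw deg -0.9686911464739171
```

Request:
{"method": "drive_tool", "body": {
  "plan": [
    [-1.6, -0.5, 1.1, 0, 0, 0.009],
    [-1.6, 0, 1.1, 0, 0, 0],
    [-0.8, 0, 0.6, 0, 0, 0],
    [0, 0, 0, 0, 0, 0]
  ]
}}

```text
clock: 7.1
ee_pos: [0.4723, -0.2544, 0.1223]
tool_rot: [0.009, 0.953, -0.003, 0.303]
ft_force: [-0.4, 0.2, 0.3]
width: -0.0
grasp_force: 0.0
```

Request:
{"method": "drive_tool", "body": {
  "plan": [
    [-0.8, 0, 0.6, 0, 0, 0],
    [-0.8, 0, 0.6, 0, 0, 0],
    [0, 0, 0, 0, 0, 0]
  ]
}}

```text
clock: 7.4
ee_pos: [0.4743, -0.2545, 0.1223]
tool_rot: [0.009, 0.953, -0.003, 0.303]
ft_force: [0.4, -0.5, -0.1]
width: -0.0002
grasp_force: 0.0
```

Request:
{"method": "drive_tool", "body": {
  "plan": [
    [-0.8, 0, 0.6, 0, 0, 0],
    [0, 0, 0, 0, 0, 0]
  ]
}}

```text
clock: 7.6
ee_pos: [0.4753, -0.2545, 0.1222]
tool_rot: [0.009, 0.953, -0.003, 0.303]
ft_force: [0.1, -0.3, -0.0]
width: -0.0
grasp_force: 0.0
```

Request:
{"method": "drive_tool", "body": {
  "plan": [
    [-0.8, 0, 0.6, 0, 0, 0],
    [0, 0, 0, 0, 0, 0]
  ]
}}

```text
clock: 7.8
ee_pos: [0.4763, -0.2545, 0.1222]
tool_rot: [0.009, 0.953, -0.003, 0.303]
ft_force: [-0.2, -0.2, -0.2]
width: 0.0003
grasp_force: 0.0
```

Request:
{"method": "drive_tool", "body": {
  "plan": [
    [-0.8, 0, 0.6, 0, 0, 0],
    [-0.8, 0, 0.6, 0, 0, 0],
    [0, 0, 0, 0, 0, 0]
  ]
}}

```text
clock: 8.1
ee_pos: [0.4783, -0.2545, 0.1221]
tool_rot: [0.009, 0.953, -0.003, 0.302]
ft_force: [-1.0, -0.7, -0.1]
width: -0.0004
grasp_force: 0.0
```

Request:
{"method": "drive_tool", "body": {
  "plan": [
    [-0.8, 0, 0.6, 0, 0, 0],
    [-0.8, 0, 0.6, 0, 0, 0],
    [0, 0, 0, 0, 0, 0]
  ]
}}

```text
clock: 8.4
ee_pos: [0.4793, -0.2543, 0.1219]
tool_rot: [0.008, 0.953, -0.003, 0.302]
ft_force: [-5.8, -0.2, 3.7]
width: -0.0001
grasp_force: 3.1
```

Request:
{"method": "drive_tool", "body": {
  "plan": [
    [-0.8, 0, 0.6, 0, 0, 0],
    [0, 0, 0, 0, 0, 0]
  ]
}}

```text
clock: 8.6
ee_pos: [0.4801, -0.2542, 0.1218]
tool_rot: [0.008, 0.953, -0.003, 0.302]
ft_force: [-5.9, 0.4, 4.9]
width: -0.0001
grasp_force: 3.3
```

Request:
{"method": "drive_tool", "body": {
  "plan": [
    [-0.9, 0, 0.5, 0, 0, 0],
    [-0.9, 0, 0.5, 0, 0, 0],
    [0, 0, 0, 0, 0, 0]
  ]
}}

```text
clock: 8.9
ee_pos: [0.4821, -0.2543, 0.1219]
tool_rot: [0.009, 0.953, -0.003, 0.302]
ft_force: [-5.6, 0.5, 4.0]
width: -0.0002
grasp_force: 3.0
```

Request:
{"method": "drive_tool", "body": {
  "plan": [
    [-0.9, 0, 0.5, 0, 0, 0],
    [0, 0, 0, 0, 0, 0]
  ]
}}

```text
clock: 9.1
ee_pos: [0.4829, -0.2542, 0.1219]
tool_rot: [0.008, 0.953, -0.003, 0.301]
ft_force: [-6.4, -0.2, 2.5]
width: -0.0
grasp_force: 3.4
```

Request:
{"method": "drive_tool", "body": {
  "plan": [
    [-0.9, 0, 0.5, 0, 0, 0],
    [0, 0, 0, 0, 0, 0]
  ]
}}

```text
clock: 9.3
ee_pos: [0.4839, -0.2543, 0.1219]
tool_rot: [0.009, 0.953, -0.003, 0.301]
ft_force: [-6.4, 0.3, 2.0]
width: -0.0003
grasp_force: 3.1
```

Request:
{"method": "drive_tool", "body": {
  "plan": [
    [-0.6, 0, 0.4, 0, 0, 0],
    [0, 0, 0, 0, 0, 0]
  ]
}}

```text
clock: 9.5
ee_pos: [0.4847, -0.2543, 0.1219]
tool_rot: [0.009, 0.953, -0.003, 0.301]
ft_force: [-6.2, -0.9, 2.3]
width: -0.0001
grasp_force: 3.1
```

Request:
{"method": "drive_tool", "body": {
  "plan": [
    [8, 0, -6, 0, 0, 0],
    [16, 0, -12, 0, 0, 0],
    [20, 0, -14, 0, 0, 0],
    [20, 0, -14, 0, 0, 0],
    [0, 0, 0, 0, 0, 0]
  ]
}}

```text
clock: 10.0
ee_pos: [0.4036, -0.2528, 0.1226]
tool_rot: [0.009, 0.954, -0.003, 0.301]
ft_force: [-0.2, -0.0, 0.5]
width: -0.0002
grasp_force: 0.0
```

Request:
{"method": "drive_tool", "body": {
  "plan": [
    [-6, 0, -10, 0, 0.08, 0],
    [-6, 0, -10, 0, 0.08, 0],
    [-6, 0, -10, 0, 0.08, 0],
    [0, 0, 0, 0, 0, 0],
    [0, 0, 0, 0, 0, 0]
  ],
  "claw": 62
}}

```text
clock: 10.5
ee_pos: [0.408, -0.2533, 0.1587]
tool_rot: [0.008, 0.982, -0.004, 0.187]
ft_force: [-0.6, 0.5, -0.4]
width: 0.0621
grasp_force: 0.0
```

```bash
sed -i 's/^YR=.*/YR=np.radians(-0.97); RM=np.array([.5472,-.2555,0])/' h.py
python3 - <<'E'
from look import *
p,d,K=snap('wrist','w3'); X=cloud(d,K)
for n in('pin_front','pin'):
    print(n,[(np.array(x['location']),round(x['confidence'],2)) for x in landmark_of('wrist',n)[:2]])
for P,cf,m in pts('wrist','pin')[0][:2]: print(cf,len(P),P.min(0),P.max(0),np.median(P,0))
snap('side'); print('side',[(np.array(x['location']),round(x['confidence'],2)) for x in landmark_of('side','pin_front')[:2]])
E
```

```text
t 10.5 [ 0.408  -0.2533  0.1587] tilt 21.575546771893656 yaw -0.8507759509984788 roll -0.2495763828687724 F [-0.6462  0.5307 -0.3785] w 0.062138367546530494 0.0 [ 1.1811  0.7236 -0.961   2.4166  1.8632  0.4352  0.2118]
pin_front [(array([ 0.4871, -0.2537,  0.0635]), 0.73)]
pin []
0.68 2715 [ 0.3957 -0.2771  0.008 ] [ 0.5817 -0.2353  0.1555] [ 0.4961 -0.2551  0.0774]
side [(array([ 0.5459, -0.2536,  0.0033]), 0.52), (array([ 0.4857, -0.2553,  0.0662]), 0.48)]
```

View pics/w3.png

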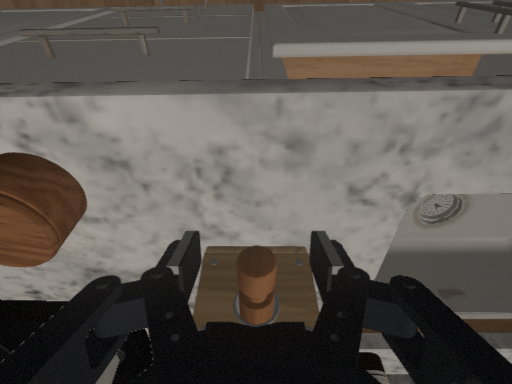

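Run:
```python
from look import *
g=rk(.046,0,.067); t=tcp(g,20,.053); pre=tcp(g,20,.098); print(t[0])
plan([pre,t],step=24,rs=.08)
```

```text
t 10.85 [ 0.4068 -0.2531  0.1571] tilt 21.420497078756938 yaw -1.0903628528552534 roll 0.07974351807014832 F [ 0.3628  0.2699 -0.4148] w 0.0626258674564123 0.0 [ 1.183   0.7271 -0.9608  2.4169  1.8595  0.4331  0.2143]
[ 0.4831 -0.2544  0.1168]
[[-19.0,0,7.0,0,0.008,-0.001],[-19.0,0,7.0,0,0.008,0],[-19.5,0,5.9,0.001,0.009,-0.001],[0,0,23.0,0,0,0],[0,0.1,22.0,0,0,0]]
```

Request:
{"method": "drive_tool", "body": {
  "plan": [
    [-19, 0, 7, 0, 0.008, 0],
    [-19, 0, 7, 0, 0.008, 0],
    [-19.5, 0, 6, 0, 0.009, 0],
    [0, 0, 0, 0, 0, 0]
  ]
}}

```text
clock: 11.25
ee_pos: [0.4711, -0.254, 0.1603]
tool_rot: [0.008, 0.985, -0.002, 0.175]
ft_force: [-0.0, -0.3, -0.6]
width: 0.0618
grasp_force: 0.0
```

Request:
{"method": "drive_tool", "body": {
  "plan": [
    [0, 0, 15, 0, 0, 0],
    [0, 0, 15, 0, 0, 0],
    [0, 0, 10, 0, 0, 0],
    [0, 0, 5, 0, 0, 0],
    [0, 0, 0, 0, 0, 0]
  ]
}}

```text
clock: 11.75
ee_pos: [0.483, -0.2545, 0.1168]
tool_rot: [0.009, 0.985, -0.001, 0.173]
ft_force: [0.1, -0.1, -0.3]
width: 0.0621
grasp_force: 0.0
```

Run:
```python
from look import *
p,d,K=snap('wrist','w4')
for P,cf,m in pts('wrist','pin')[0][:1]: print(cf,len(P),P.min(0),P.max(0),np.median(P,0))
g=rk(.046,0,.067); t=tcp(g,20,.053); plan([t])
```

```text
t 11.75 [ 0.483  -0.2545  0.1168] tilt 19.961206896497245 yaw -1.0730703084138975 roll 0.05587056581034587 F [ 0.0842 -0.0872 -0.3022] w 0.06206180462048637 0.0 [ 1.0274  0.8186 -0.87    2.2866  1.805   0.4608  0.2518]
0.7 5931 [ 0.4715 -0.2805 -0.0007] [ 0.5746 -0.2307  0.1168] [ 0.4919 -0.2547  0.0774]
[[0.7,0.2,1.0,-0.001,0.001,-0.001]]
```

View pics/w4.png

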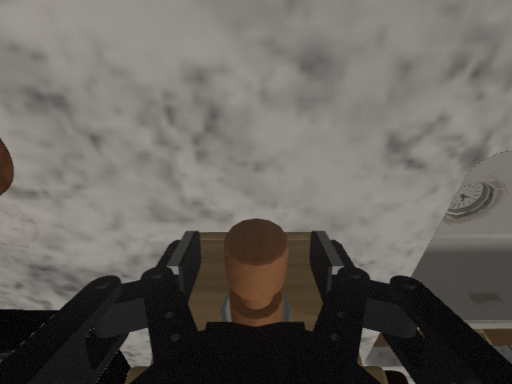

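The pads straddle the pin's end (pin u=225–287, pads at about 195 and 315). Closing.

Request:
{"method": "drive_tool", "body": {
  "plan": [
    [0, 0, 0, 0, 0, 0],
    [0, 0, 0, 0, 0, 0],
    [0, 0, 0, 0, 0, 0],
    [0, 0, 0, 0, 0, 0],
    [0, 0, 0, 0, 0, 0]
  ],
  "claw": 20,
  "grip_force": 40
}}

```text
clock: 12.4
ee_pos: [0.4836, -0.2547, 0.118]
tool_rot: [0.009, 0.985, -0.002, 0.174]
ft_force: [-1.8, -0.1, 5.8]
width: 0.031
grasp_force: 39.3
```

Request:
{"method": "drive_tool", "body": {
  "plan": [
    [0, 0, 0, 0, 0, 0],
    [4.7, 0, -1.7, 0, 0, 0],
    [9.4, 0, -3.4, 0, 0, 0],
    [9.4, 0, -3.4, 0, 0, 0],
    [0, 0, 0, 0, 0, 0]
  ]
}}

```text
clock: 12.9
ee_pos: [0.4563, -0.2541, 0.1173]
tool_rot: [0.009, 0.985, -0.002, 0.173]
ft_force: [-4.3, 0.2, 4.4]
width: 0.0309
grasp_force: 39.7
```

Request:
{"method": "drive_tool", "body": {
  "plan": [
    [11.3, 0, -4.1, 0, 0, 0],
    [11.3, 0, -4.1, 0, 0, 0],
    [11.3, 0, -4.1, 0, 0, 0],
    [11.3, 0, -4.1, 0, 0, 0],
    [11.3, 0, -4.1, 0, 0, 0]
  ]
}}

```text
clock: 13.4
ee_pos: [0.3972, -0.2531, 0.1174]
tool_rot: [0.009, 0.985, -0.002, 0.174]
ft_force: [1.6, -0.6, 0.5]
width: 0.0308
grasp_force: 39.6
```

Request:
{"method": "drive_tool", "body": {
  "plan": [
    [0, 0, 0, 0, 0, 0],
    [0, 0, 0, 0, 0, 0]
  ]
}}

```text
clock: 13.6
ee_pos: [0.3977, -0.2532, 0.1173]
tool_rot: [0.009, 0.985, -0.002, 0.173]
ft_force: [-2.2, -0.2, 0.9]
width: 0.0307
grasp_force: 39.5
```

Run:
```python
from look import *
snap('wrist','w5')
print('wrist',[(np.array(x['location']),round(x['confidence'],2)) for x in landmark_of('wrist','pin_front')[:2]])
snap('side','s5'); 
for n in('pin_front','pin'): print('side',[(np.array(x['location']),round(x['confidence'],2)) for x in landmark_of('side',n)[:2]])
```

```text
t 13.6 [ 0.3977 -0.2532  0.1173] tilt 19.961399551323364 yaw -1.0791441679485374 roll -0.014818821780350681 F [-2.1528 -0.2326  0.8608] w 0.030702582574242174 39.537341594696045 [ 1.167   0.8248 -0.9526  2.4419  1.9773  0.5242  0.1202]
wrist [(array([ 0.4004, -0.2509,  0.0641]), 0.87)]
side [(array([ 0.4013, -0.2537,  0.0665]), 0.69), (array([ 0.5312, -0.2566,  0.1077]), 0.54)]
side [(array([ 0.5524, -0.255 ,  0.0651]), 0.67)]
```

The pin moved with the grip and its front is now about 146 mm out. I'll open, shift along the pin to 75 mm ahead of the mouth at a 12° tilt, and regrip.

Request:
{"method": "drive_tool", "body": {
  "plan": [
    [0, 0, 0, 0, 0, 0],
    [0, 0, 0, 0, 0, 0],
    [0, 0, 0, 0, 0, 0]
  ],
  "claw": 60
}}

```text
clock: 14.15
ee_pos: [0.3989, -0.253, 0.1176]
tool_rot: [0.009, 0.985, -0.002, 0.174]
ft_force: [-0.1, 0.1, 0.8]
width: 0.0598
grasp_force: 0.0
```

Run:
```python
from look import *
plan([tcp(rk(.075,0,.067),12,.053)],step=16,rs=.06)
```

```text
t 14.15 [ 0.3989 -0.253   0.1176] tilt 20.046542088581575 yaw -1.0112700185117327 roll -0.03554354717526726 F [-0.1112  0.0695  0.8232] w 0.05980706184600977 0.0 [ 1.1659  0.8247 -0.953   2.4407  1.9778  0.5241  0.1201]
[[-15.0,0,5.0,0,0.035,0],[-15.0,0,5.0,0,0.035,0],[-15.0,0,4.0,0,0.035,0],[-14.9,0,3.1,-0.001,0.036,-0.001]]
```

Request:
{"method": "drive_tool", "body": {
  "plan": [
    [-15, 0, 5, 0, 0.035, 0],
    [-15, 0, 5, 0, 0.035, 0],
    [-15, 0, 4, 0, 0.035, 0],
    [-15, 0, 3, 0, 0.036, 0],
    [0, 0, 0, 0, 0, 0]
  ]
}}

```text
clock: 14.65
ee_pos: [0.4643, -0.2535, 0.1199]
tool_rot: [0.008, 0.994, -0.002, 0.106]
ft_force: [0.1, 0.2, -0.5]
width: 0.06
grasp_force: 0.0
```

Run:
```python
from look import *
plan([tcp(rk(.075,0,.067),12,.053)],step=16,rs=.06)
snap('wrist','w6')
print('wrist',[(np.array(x['location']),round(x['confidence'],2)) for x in landmark_of('wrist','pin_front')[:2]])
snap('side'); print('side',[(np.array(x['location']),round(x['confidence'],2)) for x in landmark_of('side','pin_front')[:2]])
```

```text
t 14.65 [ 0.4643 -0.2535  0.1199] tilt 12.117219568982948 yaw -0.9467636952535067 roll -0.0730893844969948 F [ 0.1134  0.1785 -0.4824] w 0.05999850601094083 0.0 [ 0.915   0.7373 -0.7076  2.2609  1.4164  0.38    0.5867]
[[3.3,-0.6,0.4,-0.001,0.002,0]]
wrist [(array([ 0.4009, -0.2509,  0.0664]), 0.9)]
side [(array([ 0.4018, -0.2517,  0.0662]), 0.51)]
```

View pics/w6.png

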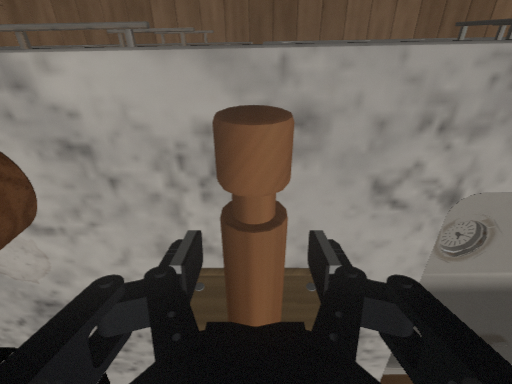

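The pin stayed put with its front at 0.401, and the fingers straddle it about 75 mm from the front, well past the groove (u 222–286). Closing and pulling 82 mm.

Request:
{"method": "drive_tool", "body": {
  "plan": [
    [0, 0, 0, 0, 0, 0],
    [0, 0, 0, 0, 0, 0],
    [0, 0, 0, 0, 0, 0],
    [0, 0, 0, 0, 0, 0],
    [0, 0, 0, 0, 0, 0]
  ],
  "claw": 20
}}

```text
clock: 15.35
ee_pos: [0.4606, -0.2544, 0.1188]
tool_rot: [0.009, 0.995, -0.001, 0.104]
ft_force: [-1.1, 0.1, -0.1]
width: 0.0312
grasp_force: 39.4
```

Request:
{"method": "drive_tool", "body": {
  "plan": [
    [5, 0, -1, 0, 0, 0],
    [10, 0, -2.1, 0, 0, 0],
    [10, 0, -2.1, 0, 0, 0],
    [10, 0, -2.1, 0, 0, 0],
    [10, 0, -2.1, 0, 0, 0]
  ]
}}

```text
clock: 15.85
ee_pos: [0.4147, -0.2532, 0.1189]
tool_rot: [0.009, 0.995, -0.001, 0.104]
ft_force: [-0.5, -0.5, -1.4]
width: 0.0308
grasp_force: 39.6
```

Request:
{"method": "drive_tool", "body": {
  "plan": [
    [10, 0, -2.1, 0, 0, 0],
    [10, 0, -2.1, 0, 0, 0],
    [10, 0, -2.1, 0, 0, 0],
    [5, 0, -1, 0, 0, 0],
    [0, 0, 0, 0, 0, 0]
  ]
}}

```text
clock: 16.35
ee_pos: [0.3785, -0.2527, 0.1186]
tool_rot: [0.009, 0.995, -0.001, 0.104]
ft_force: [-0.3, 0.2, -2.2]
width: 0.0309
grasp_force: 39.6
```

Run:
```python
from look import *
snap('wrist')
print('wrist',[(np.array(x['location']),round(x['confidence'],2)) for n in('pin_front','pin') for x in landmark_of('wrist',n)[:2]])
snap('side'); print('side',[(np.array(x['location']),round(x['confidence'],2)) for n in('pin_front','pin') for x in landmark_of('side',n)[:2]])
```

```text
t 16.35 [ 0.3785 -0.2527  0.1186] tilt 11.90961194340603 yaw -1.0589089288986255 roll -0.019029786216520267 F [-0.3213  0.1571 -2.2464] w 0.03085366427391173 39.61254179477692 [ 1.0278  0.7193 -0.7433  2.4176  1.7082  0.3762  0.3403]
wrist [(array([ 0.3206, -0.2509,  0.0668]), 0.73)]
side [(array([ 0.3188, -0.2554,  0.0649]), 0.69), (array([ 0.4716, -0.2544,  0.0669]), 0.61)]
```

Request:
{"method": "drive_tool", "body": {
  "plan": [
    [0, 0, 0, 0, 0, 0],
    [0, 0, 0, 0, 0, 0],
    [0, 0, 0, 0, 0, 0],
    [0, 0, 0, 0, 0, 0]
  ],
  "claw": 60
}}

```text
clock: 17.05
ee_pos: [0.3794, -0.2527, 0.1188]
tool_rot: [0.009, 0.995, -0.001, 0.104]
ft_force: [1.0, -0.0, -0.6]
width: 0.0602
grasp_force: 0.0
```

Run:
```python
from look import *
snap('wrist')
print('wrist',[(np.array(x['location']),round(x['confidence'],2)) for n in('pin_front','pin') for x in landmark_of('wrist',n)[:2]])
p,d,K=snap('side','s7');X=cloud(d,K); print('side',[(np.array(x['location']),round(x['confidence'],2)) for n in('pin_front','pin') for x in landmark_of('side',n)[:2]])
for q in silhouettes('side','pin')[:1]:
    A=X[q['mask']&(d>0)]; A=A[(A[:,2]>.02)&(A[:,2]<.1)]; print(len(A),A.min(0),A.max(0))
    for lo in np.arange(.32,.52,.03):
        B=A[(A[:,0]>lo)&(A[:,0]<lo+.03)]
        if len(B)>5: print(lo,len(B),B[:,2].max(),np.percentile(B[:,2],[95,50]),B[:,1].mean())
plan([tcp(rk(.0784,0,.063),10,.053)],step=16,rs=.06)
```

```text
t 17.05 [ 0.3794 -0.2527  0.1188] tilt 11.960075218759437 yaw -1.0268385010787688 roll -0.04040234005447723 F [ 1.0165 -0.0136 -0.5581] w 0.060194366160273516 0.0 [ 1.0268  0.7193 -0.7434  2.4164  1.7078  0.3762  0.3406]
wrist [(array([ 0.3185, -0.2467,  0.0493]), 0.56)]
side [(array([ 0.3198, -0.2513,  0.05  ]), 0.79), (array([ 0.4709, -0.2515,  0.0563]), 0.73)]
473 [ 0.3157 -0.2705  0.045 ] [ 0.5436 -0.2422  0.0836]
0.32 74 0.06625593564946564 [0.0657 0.0607] -0.2589465942922175
0.35 75 0.07027090748765719 [0.0686 0.0606] -0.25857383166897635
0.4099999999999999 43 0.07501666554312758 [0.0737 0.0662] -0.2625179336210055
0.4399999999999999 80 0.07859779855872406 [0.0761 0.0685] -0.2616062677211982
0.46999999999999986 67 0.0801177951393961 [0.0777 0.0717] -0.2615728511193619
0.49999999999999983 80 0.08358305011419143 [0.081  0.0746] -0.2615248791105035
[[-16.0,0,4.0,0,0.007,0],[-15.0,0,4.0,0,0.007,0],[-16.0,0,4.0,0,0.007,0],[-16.0,0,4.0,0,0.007,-0.001],[-15.1,0.1,3.0,-0.001,0.006,0]]
```

The pin tipped about 4° as expected (front at z≈0.050) and stays in the tube. Shifting the open fingers to its middle.

Request:
{"method": "drive_tool", "body": {
  "plan": [
    [-16, 0, 4, 0, 0.007, 0],
    [-15, 0, 4, 0, 0.007, 0],
    [-16, 0, 4, 0, 0.007, 0],
    [-16, 0, 4, 0, 0.007, 0],
    [-15, 0, 3, 0, 0.006, 0]
  ]
}}

```text
clock: 17.9
ee_pos: [0.4603, -0.254, 0.1152]
tool_rot: [0.009, 0.996, -0.001, 0.087]
ft_force: [0.2, -0.7, -0.0]
width: 0.0598
grasp_force: 0.0
```

Request:
{"method": "drive_tool", "body": {
  "plan": [
    [0, 0, 0, 0, 0, 0]
  ]
}}

```text
clock: 18.0
ee_pos: [0.4617, -0.2538, 0.1153]
tool_rot: [0.009, 0.996, -0.001, 0.088]
ft_force: [-0.1, 0.1, -0.2]
width: 0.0598
grasp_force: 0.0
```

Run:
```python
from look import *
plan([tcp(rk(.0784,0,.062),10,.053)],step=16,rs=.06)
snap('wrist','w8')
print('wrist',[(np.array(x['location']),round(x['confidence'],2)) for n in('pin_front','pin') for x in landmark_of('wrist',n)[:2]])
p,d,K=snap('side','s8'); print('side',[(np.array(x['location']),round(x['confidence'],2)) for n in('pin_front','pin') for x in landmark_of('side',n)[:2]])
```

```text
t 18.0 [ 0.4617 -0.2538  0.1153] tilt 10.12519374803147 yaw -0.9948898275170507 roll -0.01966789877976513 F [-0.0883  0.1024 -0.2271] w 0.05977947281635058 0.0 [ 0.8909  0.7373 -0.6778  2.2508  1.3296  0.3828  0.6659]
[[2.2,-0.2,0.8,0,0.002,0]]
wrist [(array([ 0.4734, -0.2529,  0.0628]), 0.72)]
side [(array([ 0.3189, -0.2499,  0.0499]), 0.96), (array([ 0.4698, -0.2512,  0.0589]), 0.57)]
```

View pics/w8.png

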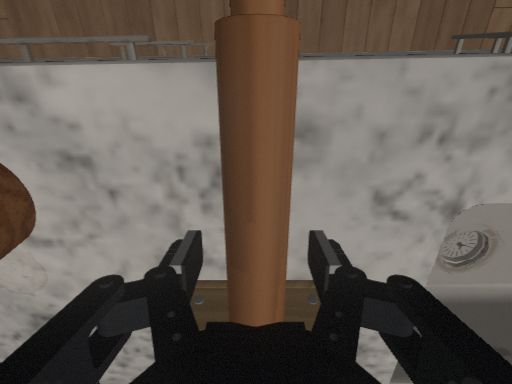

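The pin (u 222–298) runs centred between the pads at its middle, and the front groove is visible at the top. I'll correct by 2 mm and close. Then I'll refit the arm model so I can check the carry path.

Request:
{"method": "drive_tool", "body": {
  "plan": [
    [2, 0, 1, 0, 0, 0],
    [0, 0, 0, 0, 0, 0]
  ]
}}

```text
clock: 18.5
ee_pos: [0.457, -0.2542, 0.1137]
tool_rot: [0.009, 0.996, -0.001, 0.087]
ft_force: [0.1, -0.2, 0.4]
width: 0.0598
grasp_force: 0.0
```

Request:
{"method": "drive_tool", "body": {
  "plan": [
    [0, 0, 0, 0, 0, 0],
    [0, 0, 0, 0, 0, 0],
    [0, 0, 0, 0, 0, 0],
    [0, 0, 0, 0, 0, 0],
    [0, 0, 0, 0, 0, 0]
  ],
  "claw": 20,
  "grip_force": 45
}}

```text
clock: 19.0
ee_pos: [0.4577, -0.2539, 0.1139]
tool_rot: [0.009, 0.996, -0.001, 0.087]
ft_force: [-1.6, 1.0, 2.3]
width: 0.0304
grasp_force: 44.2
```

Request:
{"method": "drive_tool", "body": {
  "plan": [
    [5, 0, -1, 0, 0, 0],
    [10, 0, -1.8, 0, 0, 0],
    [10, 0, -1.8, 0, 0, 0],
    [10, 0, -1.8, 0, 0, 0],
    [10, 0, -1.8, 0, 0, 0]
  ]
}}

```text
clock: 19.5
ee_pos: [0.411, -0.2534, 0.1138]
tool_rot: [0.009, 0.996, -0.001, 0.087]
ft_force: [-0.2, 0.8, -2.3]
width: 0.0304
grasp_force: 44.6
```

```bash
cat > refit.py <<'E'
import kin; from kin import *
s=state(); g=lambda j,p,t,y,r=0:(j,p,(R.from_rotvec([0,0,0])*tool(t,np.radians(y))).as_quat())
kin.D+=[([1.2716,1.014,-1.1819,2.4581,2.2789,.76,-.0404],[.4517,-.2509,.1261],tool(35.137,np.radians(-.354)).as_quat()),
([1.1811,.7236,-.961,2.4166,1.8632,.4352,.2118],[.408,-.2533,.1587],tool(21.576,np.radians(-.85)).as_quat()),
([1.0274,.8186,-.87,2.2866,1.805,.4608,.2518],[.483,-.2545,.1168],tool(19.96,np.radians(-1.073)).as_quat()),
([.8909,.7373,-.6778,2.2508,1.3296,.3828,.6659],[.4617,-.2538,.1153],tool(10.125,np.radians(-.995)).as_quat()),
([1.0268,.7193,-.7434,2.4164,1.7078,.3762,.3406],[.3794,-.2527,.1188],tool(11.96,np.radians(-1.027)).as_quat()),
(s['joints'],s['ee_pos'],s['tool_rot'])]
o=fit([-1,1,-1,1,-1,1,-1]); print(o.cost,o.x); np.save('kin.npy',np.r_[o.x,[-1,1,-1,1,-1,1,-1]])
for q,p,oo in kin.D:
    x,r=fk(q,np.load('kin.npy')); print((x-p)*1000,(R.from_quat(oo).inv()*r).as_rotvec())
E
python3 refit.py; python3 look.py
```

```text
0.0006439623283487732 [-0.0645  0.2445 -0.0088  0.6561 -0.0018  0.4912  0.034   0.1903  1.511 ]
[-10.2547   1.3017   3.0576] [-0.      0.0001  0.0048]
[-9.076   7.8051 -9.1037] [ 0.0271  0.0061 -0.0007]
[-2.6366 -0.3937  9.7973] [ 0.0383  0.0019 -0.0087]
[-1.2488 -3.7777  9.7951] [ 0.0448  0.0015 -0.007 ]
[ 5.228  -4.3349 -0.703 ] [0.0284 0.0009 0.0002]
[ 3.0123 -4.7493 -0.1045] [0.021  0.0005 0.0008]
[-1.6933  2.1042 -4.3025] [0.0117 0.0003 0.0036]
[ 5.6962  0.3436 -3.1884] [0.0141 0.0004 0.0033]
[ 1.0908  1.4503 -5.2479] [0.0112 0.0004 0.0037]
t 19.5 [ 0.411  -0.2534  0.1138] tilt 9.955421432081145 yaw -1.0519941325921383 roll -0.045382072605423755 F [-0.2324  0.796  -2.2903] w 0.03041678063323877 44.61529791355133 [ 0.9241  0.7131 -0.6524  2.347   1.511   0.3398  0.5079]
```

```bash
cat > chain.py <<'E'
from ik import *
def chain(q,wps,n=12):
    q=np.array(q); x0,r0=fk(q,P)
    from scipy.spatial.transform import Slerp
    for x,r in wps:
        S=Slerp([0,1],R.concatenate([r0,r]))
        bad=0
        for i in range(1,n+1):
            xi=x0+(x-x0)*i/n; ri=S(i/n); q=ik(xi,ri,q); bad=max(bad,err(q,xi,ri)[0])
        print(x,'err',round(bad,1),q.round(2)); x0,r0=x,r
E
python3 - <<'E'
from chain import *
A=np.array
q=state()['joints']; d=np.radians
print('A');chain(q,[(A([.365,-.253,.114]),tool(10)),(A([.37,-.25,.2]),tool(8)),(A([.4,-.15,.22]),tool(6,-.5)),(A([.44,0,.22]),tool(6,-1.1)),(A([.437,.192,.2]),tool(6,d(-86.3))),(A([.437,.192,.108]),tool(6,d(-86.3)))])
print('B');chain(q,[(A([.365,-.253,.114]),tool(10)),(A([.37,-.25,.2]),tool(8)),(A([.42,-.1,.22]),tool(6,.5)),(A([.44,0,.22]),tool(6,1.1)),(A([.437,.182,.2]),tool(6,d(93.7)))])
E
```

```text
A
[ 0.365 -0.253  0.114] err 0.0 [ 0.99  0.68 -0.65  2.43  1.65  0.3   0.42]
[ 0.37 -0.25  0.2 ] err 0.0 [ 1.23  0.61 -1.    2.34  1.03  0.53  0.99]
[ 0.4  -0.15  0.22] err 0.0 [ 0.88  0.49 -0.85  2.35  0.89  0.52  0.39]
[0.44 0.   0.22] err 0.0 [ 0.34  0.46 -0.64  2.3   0.75  0.56 -0.43]
[0.437 0.192 0.2  ] err 0.0 [-0.17  0.53 -0.51  2.2   0.62  0.62 -1.1 ]
[0.437 0.192 0.108] err 0.0 [-0.32  0.67 -0.33  2.24  0.79  0.42 -1.27]
B
[ 0.365 -0.253  0.114] err 0.0 [ 0.99  0.68 -0.65  2.43  1.65  0.3   0.42]
[ 0.37 -0.25  0.2 ] err 0.0 [ 1.23  0.61 -1.    2.34  1.03  0.53  0.99]
[ 0.42 -0.1   0.22] err 0.0 [ 0.97  0.65 -1.18  2.34  0.99  0.67  1.14]
[0.44 0.   0.22] err 0.0 [ 0.77  0.71 -1.24  2.31  0.98  0.73  1.52]
[0.437 0.182 0.2  ] err 0.0 [ 0.35  0.81 -1.24  2.26  1.04  0.8   1.63]
```

Request:
{"method": "drive_tool", "body": {
  "plan": [
    [10, 0, -1.8, 0, 0, 0],
    [10, 0, -1.8, 0, 0, 0],
    [10, 0, -1.8, 0, 0, 0],
    [10, 0, -1.8, 0, 0, 0],
    [7, 0, -1.2, 0, 0, 0]
  ]
}}

```text
clock: 20.0
ee_pos: [0.363, -0.2526, 0.114]
tool_rot: [0.009, 0.996, -0.001, 0.087]
ft_force: [-0.2, 0.0, -2.1]
width: 0.0304
grasp_force: 44.6
```

Request:
{"method": "drive_tool", "body": {
  "plan": [
    [0, 0, 0, 0, 0, 0]
  ]
}}

```text
clock: 20.1
ee_pos: [0.3629, -0.2526, 0.114]
tool_rot: [0.009, 0.996, -0.001, 0.087]
ft_force: [-0.0, 0.1, -2.4]
width: 0.0309
grasp_force: 44.6
```

Run:
```python
from look import *
p,d,K=snap('side','s9');X=cloud(d,K); print('side',[(n,np.array(x['location']),round(x['confidence'],2)) for n in('pin_front','pin') for x in landmark_of('side',n)[:2]])
for q in silhouettes('side','pin')[:1]:
    A=X[q['mask']&(d>0)]; A=A[(A[:,2]>.02)&(A[:,2]<.11)]; print(len(A),A.min(0),A.max(0))
    for lo in np.arange(.2,.56,.03):
        B=A[(A[:,0]>lo)&(A[:,0]<lo+.03)]
        if len(B)>5: print(round(lo,2),len(B),np.percentile(B[:,2],[95,50]),B[:,1].mean())
p=p[130:300,150:380,::-1]; cv2.imwrite('pics/c9.png',cv2.resize(p,(690,510),interpolation=cv2.INTER_CUBIC))
```

```text
t 20.1 [ 0.3629 -0.2526  0.114 ] tilt 9.923750879633179 yaw -1.0866801062058862 roll -0.022778851386222317 F [-0.0399  0.1179 -2.4134] w 0.030944841794638665 44.645825028419495 [ 1.0015  0.7094 -0.6904  2.4333  1.6922  0.3545  0.3575]
side [('pin_front', array([ 0.5494, -0.2539, -0.0002]), 0.73), ('pin_front', array([ 0.2225, -0.2521,  0.0476]), 0.6), ('pin', array([ 0.3756, -0.2527,  0.0597]), 0.93)]
810 [ 0.2207 -0.277   0.0377] [ 0.5176 -0.2345  0.0916]
0.2 45 [0.0659 0.0577] -0.2565463391279626
0.23 89 [0.0658 0.0592] -0.2587235309172548
0.26 90 [0.069  0.0613] -0.2593289797979816
0.29 104 [0.0714 0.066 ] -0.2593903322639393
0.32 100 [0.0728 0.0685] -0.25928647505422564
0.35 34 [0.0842 0.0706] -0.25961902193040065
0.38 31 [0.0768 0.0683] -0.26420606866679625
0.41 99 [0.0807 0.0745] -0.26026251634400965
0.44 95 [0.0835 0.076 ] -0.2605323804459959
0.47 76 [0.0847 0.0756] -0.25961579431796006
0.5 47 [0.0866 0.081 ] -0.26124577526869586
```

View pics/c9.png

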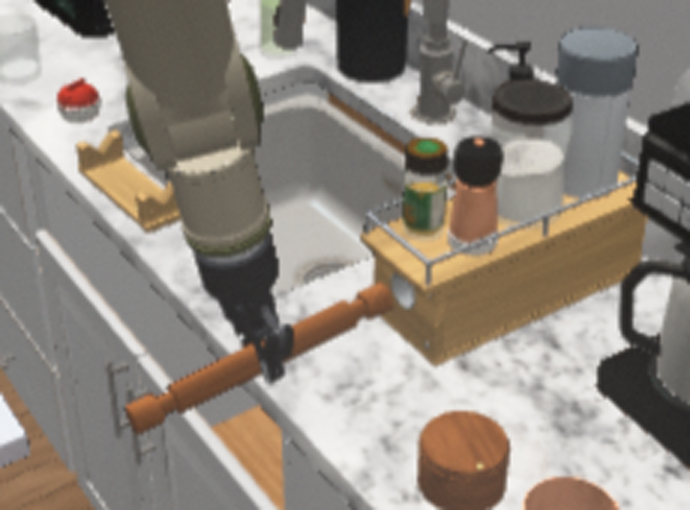

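The pin is free of the tube, held by its middle, tail about 9 mm clear of the shelf edge and tipped about 4°. Jars are undisturbed. Now lift, turn and carry to above the rest.

Run:
```python
from look import *
A=np.array; d=np.radians
plan([tcp(A([.368,-.256,.15]),8,.053),tcp(A([.41,-.15,.17]),5.8,.053,-.5),tcp(A([.445,0,.17]),5.8,.053,-1.1),tcp(A([.4343,.188,.15]),5.8,.053,d(-86.3))],step=30,rs=.09)
```

```text
t 20.3 [ 0.3648 -0.2525  0.1142] tilt 10.033559187336433 yaw -1.031313329070832 roll -0.0407874603303866 F [ 0.3593  0.3231 -2.5167] w 0.0308218498369705 44.645984172821045 [ 0.9998  0.7094 -0.6906  2.4309  1.6911  0.3541  0.3584]
[[-4.0,-1.0,-29.0,0,0.012,0],[-3.0,-1.0,-29.0,0,0.012,-0.001],[-3.3,-1.5,-29.8,-0.001,0.012,0],[-8.0,18.0,-2.0,0.01,0.006,0.08],[-6.0,19.0,-3.0,0.01,0.006,0.08]]
[[-4.0,19.0,-3.0,0.01,0.006,0.08],[-3.0,19.0,-3.0,0.009,0.006,0.08],[-1.0,20.0,-3.0,0.01,0.007,0.08],[-0.2,19.4,-3.3,0.009,0.006,0.079],[6.0,22.0,-1.0,0.009,0,0.085]]
[[7.0,21.0,-1.0,0.009,0,0.085],[9.0,20.0,-1.0,0.009,0,0.085],[11.0,19.0,-1.0,0.009,0,0.086],[13.0,19.0,-1.0,0.008,0,0.085],[14.0,17.0,-1.0,0.009,0,0.086]]
[[15.9,16.2,-1.8,0.008,0.001,0.085],[29.0,13.0,0,0.007,0,0.067],[30.0,11.0,0,0.007,0,0.068],[24.0,7.0,0,0.005,0,0.054],[25.0,6.0,0,0.006,0,0.054]]
[[25.0,5.0,1.0,0.005,0,0.054],[25.0,3.0,0,0.006,0,0.054],[24.6,1.9,0.6,0.005,0,0.054]]
```

Run:
```python
from look import *
from chain import *
A=np.array; d=np.radians
W=[tcp(A([.368,-.256,.15]),8,.053),tcp(A([.368,-.25,.16]),5.8,.053,-.9),tcp(A([.41,-.13,.17]),5.8,.053,-1.2),tcp(A([.445,0,.17]),5.8,.053,-1.4),tcp(A([.4343,.188,.15]),5.8,.053,d(-86.3))]
chain(state()['joints'],W)
plan(W,step=30,rs=.09)
```

```text
t 20.3 [ 0.3648 -0.2525  0.1142] tilt 10.033559187336433 yaw -1.031313329070832 roll -0.0407874603303866 F [ 0.3593  0.3231 -2.5167] w 0.0308218498369705 44.645984172821045 [ 0.9998  0.7094 -0.6906  2.4309  1.6911  0.3541  0.3584]
[ 0.3606 -0.2559  0.2025] err 0.0 [ 1.27  0.62 -1.03  2.35  1.03  0.55  1.  ]
[ 0.3647 -0.2458  0.2127] err 0.0 [ 1.03  0.49 -0.75  2.32  0.85  0.5   0.27]
[ 0.4081 -0.125   0.2227] err 0.0 [ 0.65  0.44 -0.65  2.32  0.75  0.53 -0.24]
[0.4441 0.0053 0.2227] err 0.0 [ 0.3   0.46 -0.6   2.27  0.67  0.59 -0.66]
[0.434  0.1933 0.2027] err 0.0 [-0.15  0.53 -0.55  2.2   0.63  0.63 -1.12]
[[-4.0,-1.0,-29.0,0,0.012,0],[-3.0,-1.0,-29.0,0,0.012,-0.001],[-3.3,-1.5,-29.8,-0.001,0.012,0],[-1.0,1.0,-1.0,0.011,0.004,0.088],[0,1.0,-1.0,0.011,0.004,0.088]]
[[0,1.0,-1.0,0.01,0.003,0.088],[0,1.0,-1.0,0.011,0.004,0.088],[0,1.0,-1.0,0.01,0.003,0.087],[0,1.0,-1.0,0.011,0.004,0.088],[0,1.0,-1.0,0.01,0.003,0.087]]
[[0,1.0,-1.0,0.011,0.004,0.088],[0,1.0,-1.0,0.01,0.003,0.087],[0.4,1.7,-1.2,0.011,0.004,0.088],[17.0,27.0,-4.0,0.007,0,0.075],[18.0,26.0,-4.0,0.008,0,0.074]]
[[21.0,25.0,-5.0,0.007,0,0.075],[21.8,22.4,-4.9,0.008,0,0.074],[22.0,16.0,-2.0,0.004,0,0.04],[22.0,15.0,-2.0,0.004,0,0.04],[23.0,15.0,-2.0,0.004,0,0.04]]
[[23.0,13.0,-3.0,0.004,0,0.04],[23.8,12.8,-2.5,0.004,0,0.039],[27.0,3.0,0,0.002,0,0.015],[27.0,3.0,0,0.001,0,0.015],[27.0,2.0,0,0.002,0,0.015]]
[[27.0,2.0,0,0.001,0,0.015],[27.0,2.0,0,0.002,0,0.015],[27.0,1.0,0,0.001,0,0.015],[26.8,0.6,1.0,0.002,0,0.016]]
```

Request:
{"method": "drive_tool", "body": {
  "plan": [
    [0, -0.5, -10, 0, 0.004, 0],
    [-1, -0.5, -15, 0, 0.006, 0],
    [-1, -0.5, -15, 0, 0.006, 0],
    [-1.5, -0.5, -15, 0, 0.006, 0],
    [-1.5, -0.5, -15, 0, 0.007, 0]
  ]
}}

```text
clock: 20.8
ee_pos: [0.3582, -0.2543, 0.1849]
tool_rot: [0.008, 0.997, -0.001, 0.073]
ft_force: [-0.1, -0.9, -2.4]
width: 0.0308
grasp_force: 45.0
```

Request:
{"method": "drive_tool", "body": {
  "plan": [
    [-1.5, -0.5, -12, 0, 0.007, 0],
    [0, 0, -5, 0, 0, 0],
    [0, 0, 0, 0, 0, 0]
  ]
}}

```text
clock: 21.1
ee_pos: [0.357, -0.2554, 0.2014]
tool_rot: [0.009, 0.998, -0.001, 0.07]
ft_force: [0.4, 0.4, -2.6]
width: 0.0305
grasp_force: 45.0
```

Request:
{"method": "drive_tool", "body": {
  "plan": [
    [0, 1, -1, 0.011, 0.004, 0.088],
    [0, 1, -1, 0.011, 0.004, 0.088],
    [0, 1, -1, 0.01, 0.003, 0.088],
    [0, 1, -1, 0.011, 0.004, 0.088],
    [0, 1, -1, 0.01, 0.003, 0.087]
  ]
}}

```text
clock: 21.6
ee_pos: [0.357, -0.25, 0.2055]
tool_rot: [0.229, 0.972, -0.012, 0.058]
ft_force: [0.5, -0.1, -3.0]
width: 0.0308
grasp_force: 45.1
```

Request:
{"method": "drive_tool", "body": {
  "plan": [
    [0, 1, -1, 0.011, 0.004, 0.088],
    [0, 1, -1, 0.01, 0.003, 0.087],
    [0, 1, -1, 0.011, 0.004, 0.088],
    [0, 1, -1, 0.01, 0.003, 0.087],
    [0, 2, -1, 0.011, 0.004, 0.088]
  ]
}}

```text
clock: 22.1
ee_pos: [0.3602, -0.2451, 0.2105]
tool_rot: [0.437, 0.898, -0.023, 0.045]
ft_force: [-0.3, -0.2, -1.9]
width: 0.0306
grasp_force: 45.1
```

Run:
```python
from look import *
A=np.array; d=np.radians
W=[tcp(A([.41,-.13,.17]),5.8,.053,-1.2),tcp(A([.445,0,.17]),5.8,.053,-1.4),tcp(A([.4343,.188,.15]),5.8,.053,d(-86.3))]
plan(W,step=25,rs=.09)
```

```text
t 22.1 [ 0.3602 -0.2451  0.2105] tilt 3.4909139079492197 yaw -51.831527946065165 roll -0.08653208438487585 F [-0.3016 -0.1759 -1.9178] w 0.03062968324269812 45.085469484329224 [ 0.8336  0.4434 -0.5282  2.3603  0.749   0.4049  0.3288]
[[13.0,22.0,-4.0,0.006,0,0.059],[14.0,22.0,-4.0,0.006,0,0.059],[15.0,21.0,-4.0,0.005,0,0.059],[16.0,20.0,-4.0,0.006,0,0.058],[17.6,18.0,-4.1,0.005,0,0.059]]
[[22.0,16.0,-2.0,0.004,0,0.04],[22.0,15.0,-2.0,0.004,0,0.04],[23.0,15.0,-2.0,0.004,0,0.04],[23.0,13.0,-3.0,0.004,0,0.039],[23.8,12.8,-2.5,0.004,0,0.04]]
[[24.0,3.0,0,0.001,0,0.013],[23.0,2.0,0,0.001,0,0.013],[24.0,2.0,0,0.002,0,0.013],[24.0,2.0,0,0.001,0,0.013],[23.0,2.0,0,0.002,0,0.013]]
[[24.0,1.0,0,0.001,0,0.014],[23.0,1.0,0,0.002,0,0.013],[23.9,0.4,1.0,0.001,0,0.014]]
```

Request:
{"method": "drive_tool", "body": {
  "plan": [
    [13, 22, -4, 0.006, 0, 0.059],
    [14, 22, -4, 0.006, 0, 0.059],
    [15, 21, -4, 0.005, 0, 0.059],
    [16, 20, -4, 0.006, 0, 0.058],
    [18, 18, -4, 0.005, 0, 0.059]
  ]
}}

```text
clock: 22.6
ee_pos: [0.4081, -0.1236, 0.2227]
tool_rot: [0.563, 0.825, -0.028, 0.042]
ft_force: [-0.5, 0.8, -1.9]
width: 0.0309
grasp_force: 45.1
```

Request:
{"method": "drive_tool", "body": {
  "plan": [
    [22, 16, -2, 0.004, 0, 0.04],
    [22, 15, -2, 0.004, 0, 0.04],
    [23, 15, -2, 0.004, 0, 0.04],
    [23, 13, -3, 0.004, 0, 0.039],
    [24, 13, -2, 0.004, 0, 0.04]
  ]
}}

```text
clock: 23.1
ee_pos: [0.4435, 0.007, 0.222]
tool_rot: [0.643, 0.764, -0.032, 0.039]
ft_force: [1.1, -0.6, -2.8]
width: 0.0308
grasp_force: 45.2
```

Request:
{"method": "drive_tool", "body": {
  "plan": [
    [24, 3, 0, 0.001, 0, 0.013],
    [23, 2, 0, 0.001, 0, 0.013],
    [24, 2, 0, 0.002, 0, 0.013],
    [24, 2, 0, 0.001, 0, 0.013],
    [23, 2, 0, 0.002, 0, 0.013]
  ]
}}

```text
clock: 23.6
ee_pos: [0.4367, 0.1248, 0.2099]
tool_rot: [0.667, 0.744, -0.034, 0.038]
ft_force: [-0.1, -0.6, -3.0]
width: 0.0307
grasp_force: 45.2
```

Request:
{"method": "drive_tool", "body": {
  "plan": [
    [24, 1, 0, 0.001, 0, 0.014],
    [23, 1, 0, 0.002, 0, 0.013],
    [15, 0, 1, 0.001, 0, 0.014],
    [0, 0, 0, 0, 0, 0]
  ]
}}

```text
clock: 24.0
ee_pos: [0.4328, 0.1875, 0.2027]
tool_rot: [0.681, 0.731, -0.034, 0.037]
ft_force: [0.2, -0.3, -2.5]
width: 0.0307
grasp_force: 45.1
```

Run:
```python
from look import *
A=np.array; d=np.radians
for c in('top','side','wrist'):
    p,D,K=snap(c,c+'10');X=cloud(D,K)
    for n in('pin','rest'):
        print(c,n,[(A(x['location']),round(x['confidence'],2)) for x in landmark_of(c,n)[:1]])
        for q in silhouettes(c,n)[:1]:
            B=X[q['mask']&(D>0)]; print(len(B),B.min(0),B.max(0))
            if n=='rest': print(rect(B,.035,.055),rect(B,-.005,.055))
            else:
                B=B[(B[:,2]>.1)&(B[:,2]<.2)]; print(np.percentile(B[:,1],[.5,99.5]))
                for lo in np.arange(.03,.34,.03):
                    C=B[(B[:,1]>lo)&(B[:,1]<lo+.03)]
                    if len(C)>5: print(round(lo,2),len(C),np.percentile(C[:,2],[95,50]),C[:,0].mean())
```

```text
t 24.0 [0.4328 0.1875 0.2027] tilt 0.45996209310993197 yaw -85.94227513744879 roll 0.05475510871850841 F [ 0.2027 -0.2709 -2.5013] w 0.030721111662642006 45.131070613861084 [-0.2827  0.4999 -0.4063  2.226   0.527   0.5701 -1.0412]
top pin [(array([0.4315, 0.1859, 0.1509]), 0.83)]
320 [ 0.4222  0.0306 -0.0037] [0.4589 0.173  0.1701]
[0.031  0.1728]
0.03 68 [0.1674 0.1613] 0.4423790100858722
0.06 56 [0.1645 0.1595] 0.44102940862109447
0.09 75 [0.1651 0.1611] 0.43872550987934894
0.12 73 [0.1679 0.1603] 0.43651239386792606
0.15 46 [0.1647 0.1615] 0.43527083120881643
top rest [(array([ 0.4299,  0.1858, -0.0013]), 0.63)]
126 [0.4019 0.0964 0.0008] [0.4263 0.1996 0.143 ]
(array([416.0453, 104.5452]), array([11.7036, 15.5245]), 0.525714635848999, 19) (array([414.8165, 148.1923]), array([ 19.7953, 103.9067]), 3.98478102684021, 125)
side pin [(array([0.4354, 0.1774, 0.1476]), 0.78)]
269 [ 0.4128  0.025  -0.0806] [0.5874 0.3879 0.1682]
[0.0258 0.1886]
0.03 50 [0.1661 0.1601] 0.4330128487316855
0.06 50 [0.1652 0.1577] 0.4310778552204793
0.09 48 [0.1645 0.1611] 0.4262930374961087
0.12 46 [0.1663 0.161 ] 0.4245844778227809
0.15 32 [0.1651 0.161 ] 0.42477322933432354
0.18 7 [0.1662 0.1634] 0.42880430030502
side rest [(array([ 0.4334,  0.1877, -0.0003]), 0.83)]
643 [ 0.3915  0.0892 -0.1709] [0.5939 0.3666 0.0514]
(array([428.4095, 184.4477]), array([ 63.8703, 183.54  ]), 3.5314512252807617, 118) (array([432.4639, 213.1664]), array([ 78.366 , 249.9989]), 4.257704734802246, 630)
wrist pin [(array([0.4387, 0.1768, 0.1491]), 0.87)]
22120 [ 0.4084 -0.0065 -0.0003] [0.461  0.3017 0.1679]
[0.1488 0.2888]
0.12 201 [0.166  0.1613] 0.43288802814536115
0.15 2658 [0.1663 0.1644] 0.4339527232834422
0.18 3500 [0.1662 0.1642] 0.4318238809219588
0.21 4750 [0.1661 0.1641] 0.42953623765805843
0.24 6652 [0.166  0.1639] 0.4273101292796783
0.27 4356 [0.1657 0.1607] 0.4260395189036365
wrist rest []
```

View pics/wrist10.png

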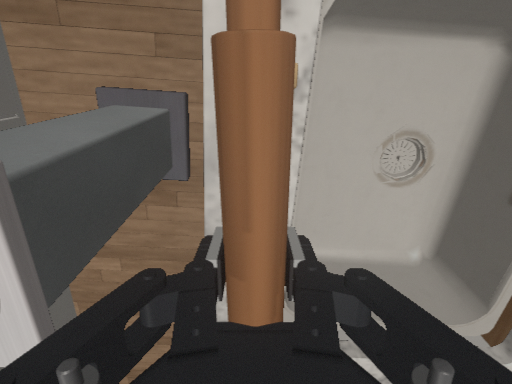

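The pin is level over the rest (axis at z=0.150). Next I'll pin down its centre along its axis from the shoulder and the tail, and check the cross position.

Run:
```python
from look import *
A=np.array
p,D,K=snap('wrist');X=cloud(D,K); m=silhouettes('wrist','pin')[0]['mask']&(D>0)
B=X[m]; C=B[(B[:,2]>.163)]; print('shoulder y',np.percentile(C[:,1],[99,99.8,100]),'x line',np.polyfit(C[:,1]-.188,C[:,0],1))
f=384/2/np.tan(np.radians(K['vertical_fov'])/2)
for c in('top','side'):
    p,D,K=snap(c);X=cloud(D,K); m=silhouettes(c,'pin')[0]['mask']&(D>0); B=X[m]; B=B[B[:,2]>.14]; print(c,'tail y',np.sort(B[:,1])[[0,2,5,10]],np.sort(B[:,1])[[-10,-5,-1]])
cv2.imwrite('pics/t11.png',cv2.resize(snap('top')[0][190:270,130:230,::-1],(750,600),interpolation=cv2.INTER_CUBIC))
```

```text
t 24.75 [0.4331 0.185  0.2035] tilt 0.4311101383928495 yaw -86.15325029040189 roll 0.043308346752154066 F [-0.7167  0.4316 -2.1561] w 0.030613742328051773 45.13066291809082 [-0.2781  0.4978 -0.4064  2.2268  0.5256  0.5717 -1.0391]
shoulder y [0.2796 0.2804 0.2808] x line [-0.0726  0.4322]
top tail y [0.028  0.0288 0.0305 0.034 ] [0.1688 0.172  0.1739]
side tail y [0.0222 0.0241 0.025  0.0269] [0.1758 0.1844 0.1917]
```

View pics/t11.png

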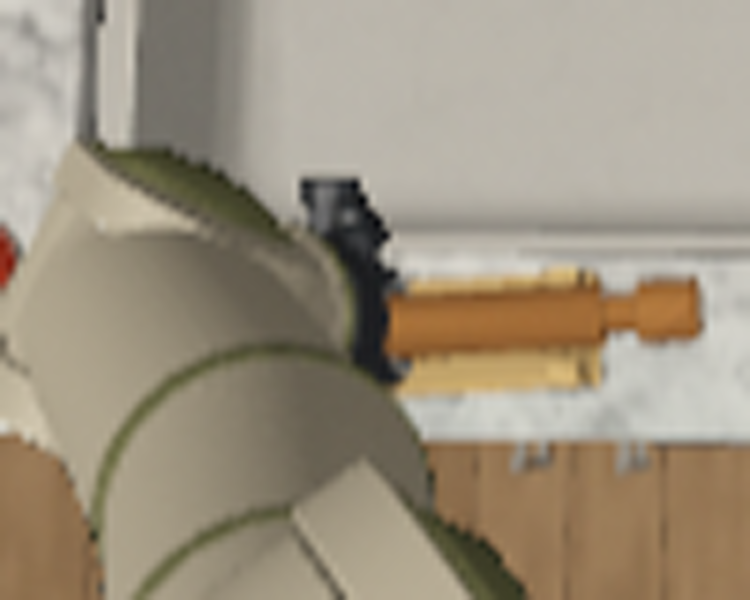

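Run:
```python
from h import *
im=cv2.imread('pics/top0.png').astype(float); K=calibration('top'); T=np.array(K['T']); f=192/np.tan(np.radians(K['vertical_fov'])/2)
def px(P):
    c=T[:3,:3].T@(np.array(P)-T[:3,3]); return K['cx']+f*c[0]/c[2],K['cy']+f*c[1]/c[2]
d=np.radians(3.8); L=np.array([-np.sin(d),np.cos(d),0]); W=np.array([np.cos(d),np.sin(d),0])
S=im[:,:,2]-im[:,:,0]
def prof(c,ax,other,offs,rng,z):
    out=[]
    for t in rng:
        v=[]
        for o in offs:
            u,w=px(c+ax*t+other*o+[0,0,z]); v.append(cv2.remap(S.astype(np.float32),np.float32([[u]]),np.float32([[w]]),cv2.INTER_LINEAR)[0,0])
        out.append(np.mean(v))
    return np.array(out)
c=np.array([.434,.187,0]); rng=np.arange(-.115,.1151,.002)
p=prof(c,L,W,np.arange(-.02,.021,.005),rng,.012)
def edges(p,rng):
    h=(p.max()*0.8+np.median(np.r_[p[:4],p[-4:]])*1.2)/2; i=np.nonzero(p>h)[0]; a,b=i[0],i[-1]
    e1=np.interp(h,[p[a-1],p[a]],[rng[a-1],rng[a]]); e2=np.interp(-h,[-p[b],-p[b+1]],[rng[b],rng[b+1]]); return e1,e2,(e1+e2)/2
print(p.round(0)[:16],p.round(0)[-16:]); print('long',edges(p,rng))
r2=np.arange(-.055,.056,.002); p=prof(c,W,L,np.arange(-.05,.051,.01),r2,.012); print('across',edges(p,r2))
```

```text
[ 8.  8.  8.  8.  8.  8.  8.  9. 12. 22. 54. 79. 79. 77. 73. 72.] [82. 82. 82. 81. 71. 44. 24. 15.  9.  9.  9.  9.  9.  9.  9.  9.]
long (np.float64(-0.09584432971075696), np.float64(0.09539974332909058), np.float64(-0.00022229319083318794))
across (np.float64(-0.03775212681190431), np.float64(0.03190979931265363), np.float64(-0.002921163749625342))
```

The rest's centre is confirmed at y≈0.187 (plank ends symmetric about it), so the pin needs 10 mm along its axis. In the top picture the pin lies parallel over the plank. I'll shift, descend and look again before touching.

Request:
{"method": "drive_tool", "body": {
  "plan": [
    [5, 0.5, 0, 0, 0, 0],
    [5, 0.5, 0, 0, 0, 0],
    [1, 0, 10, 0, 0, 0],
    [2, 0, 20, 0, 0, 0],
    [2, 0, 20, 0, 0, 0]
  ]
}}

```text
clock: 25.6
ee_pos: [0.4335, 0.1952, 0.1513]
tool_rot: [0.682, 0.73, -0.034, 0.037]
ft_force: [0.1, 0.8, -3.5]
width: 0.0307
grasp_force: 45.1
```

Request:
{"method": "drive_tool", "body": {
  "plan": [
    [1.5, 0, 15, 0, 0, 0],
    [1, 0, 8, 0, 0, 0],
    [0, 0, 0, 0, 0, 0],
    [0, 0, 0, 0, 0, 0]
  ]
}}

```text
clock: 26.0
ee_pos: [0.4333, 0.1954, 0.1291]
tool_rot: [0.682, 0.73, -0.034, 0.037]
ft_force: [0.0, 0.1, -1.7]
width: 0.0305
grasp_force: 45.1
```

```bash
cat > meas.py <<'E'
from look import *
print('u',M[:,0],'z',M[:,2])
p,D,K=snap('wrist');X=cloud(D,K); m=silhouettes('wrist','pin')[0]['mask']&(D>0)
B=X[m]; top=np.percentile(B[:,2],97); C=B[B[:,2]>top-.004]; print('top',top,'shoulder y',np.percentile(C[:,1],[99,99.8,100]),'x line',np.polyfit(C[:,1]-.187,C[:,0],1))
for lo in np.arange(.14,.3,.03):
    Q=B[(B[:,1]>lo)&(B[:,1]<lo+.03)]
    if len(Q)>50: print(round(lo,2),np.percentile(Q[:,2],95))
for c in('top','side'):
    p,D,K=snap(c);X=cloud(D,K); m=silhouettes(c,'pin')[0]['mask']&(D>0); B=X[m]; B=B[B[:,2]>top-.04]; print(c,'tail y',np.sort(B[:,1])[[0,2,5,10]],[np.array(x['location']) for x in landmark_of(c,'pin')[:1]])
    for lo in (.03,.06,.09,.12):
        Q=B[(B[:,1]>lo)&(B[:,1]<lo+.03)]; print(np.percentile(Q[:,2],95) if len(Q)>8 else '',end=' ')
    print()
E
python3 meas.py
```

```text
t 26.0 [0.4333 0.1954 0.1291] tilt 0.4165221709256289 yaw -86.12052210929068 roll 0.024858787719689766 F [ 0.0265  0.0716 -1.7052] w 0.03054595707472299 45.120331048965454 [-0.3987  0.6269 -0.2739  2.2678  0.6733  0.4001 -1.1992]
u [-0.0673  0.9926 -0.101 ] z [ 0.0073 -0.1008 -0.9949]
top 0.09183852253590936 shoulder y [0.2899 0.2907 0.2912] x line [-0.0729  0.4333]
0.14 0.09185760540159223
0.17 0.09182382951537929
0.2 0.09177418826692099
0.23 0.09162827487953694
0.26 0.09152227090449598
0.29 0.0891889701500182
top tail y [0.0398 0.04   0.0408 0.044 ] [array([0.4299, 0.1908, 0.0792])]
0.09266598361230431 0.09224780738414587 0.09495894375699954 0.09333181746876539 
side tail y [0.0351 0.0361 0.037  0.0378] [array([0.437 , 0.1904, 0.0712])]
0.09069592869165095 0.09202173254960175 0.09156436363473527 0.09207078502651542
```

Pin centre is at y≈0.188 against 0.187 for the rest, level, axis at z≈0.076. Lowering gently onto the saddles.

Request:
{"method": "drive_tool", "body": {
  "plan": [
    [0.8, 0, 8, 0, 0, 0],
    [0.6, 0, 6, 0, 0, 0],
    [0.4, 0, 4, 0, 0, 0],
    [0, 0, 0, 0, 0, 0],
    [0, 0, 0, 0, 0, 0]
  ]
}}

```text
clock: 26.9
ee_pos: [0.4332, 0.1953, 0.1107]
tool_rot: [0.682, 0.73, -0.035, 0.037]
ft_force: [-0.6, -1.2, -2.7]
width: 0.0305
grasp_force: 45.1
```

Request:
{"method": "drive_tool", "body": {
  "plan": [
    [0.1, 0, 1, 0, 0, 0],
    [0.1, 0, 1, 0, 0, 0],
    [0, 0, 0, 0, 0, 0]
  ]
}}

```text
clock: 27.2
ee_pos: [0.4334, 0.1952, 0.109]
tool_rot: [0.682, 0.73, -0.034, 0.037]
ft_force: [0.8, -1.1, -2.2]
width: 0.0306
grasp_force: 45.1
```

Request:
{"method": "drive_tool", "body": {
  "plan": [
    [0.1, 0, 1, 0, 0, 0],
    [0, 0, 0, 0, 0, 0]
  ]
}}

```text
clock: 27.4
ee_pos: [0.4334, 0.1952, 0.108]
tool_rot: [0.682, 0.73, -0.034, 0.037]
ft_force: [-0.7, 1.0, -2.7]
width: 0.0305
grasp_force: 45.1
```

Request:
{"method": "drive_tool", "body": {
  "plan": [
    [0.1, 0, 1, 0, 0, 0],
    [0, 0, 0, 0, 0, 0]
  ]
}}

```text
clock: 27.6
ee_pos: [0.4334, 0.1952, 0.107]
tool_rot: [0.682, 0.73, -0.034, 0.037]
ft_force: [0.2, -0.3, -1.7]
width: 0.031
grasp_force: 45.2
```

Request:
{"method": "drive_tool", "body": {
  "plan": [
    [0, 0, 0.6, 0, 0, 0],
    [0, 0, 0, 0, 0, 0]
  ]
}}

```text
clock: 27.8
ee_pos: [0.4334, 0.1952, 0.1067]
tool_rot: [0.682, 0.729, -0.034, 0.037]
ft_force: [-1.3, 0.4, 4.4]
width: 0.0309
grasp_force: 45.8
```

Request:
{"method": "drive_tool", "body": {
  "plan": [
    [0, 0, 0.6, 0, 0, 0],
    [0, 0, 0, 0, 0, 0]
  ]
}}

```text
clock: 28.0
ee_pos: [0.4334, 0.1952, 0.1065]
tool_rot: [0.682, 0.729, -0.034, 0.037]
ft_force: [-2.4, 0.0, 11.8]
width: 0.0303
grasp_force: 46.6
```

Request:
{"method": "drive_tool", "body": {
  "plan": [
    [0, 0, 0.4, 0, 0, 0],
    [0, 0, 0, 0, 0, 0]
  ]
}}

```text
clock: 28.2
ee_pos: [0.4333, 0.1952, 0.1064]
tool_rot: [0.682, 0.729, -0.034, 0.037]
ft_force: [-4.4, 1.3, 18.7]
width: 0.0306
grasp_force: 47.2
```

It's seated. I'll relieve the press, open slowly, check, then retreat.

Request:
{"method": "drive_tool", "body": {
  "plan": [
    [0, 0, -1, 0, 0, 0],
    [0, 0, 0, 0, 0, 0]
  ]
}}

```text
clock: 28.4
ee_pos: [0.4335, 0.1952, 0.1067]
tool_rot: [0.682, 0.73, -0.034, 0.037]
ft_force: [-2.3, 0.8, 7.5]
width: 0.0308
grasp_force: 45.8
```

Request:
{"method": "drive_tool", "body": {
  "plan": [
    [0, 0, 0, 0, 0, 0],
    [0, 0, 0, 0, 0, 0]
  ],
  "claw": 38,
  "grip_force": 20
}}

```text
clock: 28.6
ee_pos: [0.4335, 0.1951, 0.1063]
tool_rot: [0.682, 0.73, -0.034, 0.037]
ft_force: [-0.4, 0.2, -0.8]
width: 0.0381
grasp_force: 0.0
```

Request:
{"method": "drive_tool", "body": {
  "plan": [
    [0, 0, 0, 0, 0, 0],
    [0, 0, 0, 0, 0, 0],
    [0, 0, 0, 0, 0, 0]
  ],
  "claw": 62
}}

```text
clock: 28.9
ee_pos: [0.4334, 0.1951, 0.1063]
tool_rot: [0.682, 0.73, -0.034, 0.037]
ft_force: [-0.2, -0.7, -0.1]
width: 0.0622
grasp_force: 0.0
```

```bash
python3 meas.py
```

```text
t 28.9 [0.4334 0.1951 0.1063] tilt 0.41771506020230076 yaw -86.14045625401769 roll 0.028376037960376892 F [-0.243  -0.6997 -0.1297] w 0.062156810157260114 0.0 [-0.4376  0.6677 -0.2189  2.2797  0.7213  0.3391 -1.245 ]
u [-0.067   0.9926 -0.1009] z [ 0.0073 -0.1007 -0.9949]
top 0.06915748939128426 shoulder y [0.2897 0.2904 0.2909] x line [-0.0629  0.4328]
0.14 0.06888422455582073
0.17 0.06891759263903209
0.2 0.06893742380157637
0.23 0.06900490419387664
0.26 0.06906095459520188
0.29 0.06458537172127467
top tail y [0.0382 0.0386 0.0419 0.0424] [array([0.4332, 0.188 , 0.0555])]
0.06965717847550626 0.06893417224192777 0.07044576341206045 0.07069172838133277 
side tail y [0.0347 0.0359 0.0362 0.0378] []
0.06845719721268397 0.06683081111654977 0.06841865200140822 0.06822056804680121
```

Request:
{"method": "drive_tool", "body": {
  "plan": [
    [0, 0, -10, 0, 0, 0],
    [0, 0, -20, 0, 0, 0],
    [0, 0, -30, 0, 0, 0],
    [0, 0, -40, 0, 0, 0],
    [0, 0, -40, 0, 0, 0]
  ]
}}

```text
clock: 29.8
ee_pos: [0.4317, 0.2091, 0.2477]
tool_rot: [0.682, 0.73, -0.035, 0.037]
ft_force: [1.3, -1.0, -0.3]
width: 0.062
grasp_force: 0.0
```

Request:
{"method": "drive_tool", "body": {
  "plan": [
    [20, 0, -30, 0, 0, 0],
    [40, 0, 0, 0, 0, 0],
    [40, 0, 0, 0, 0, 0],
    [40, 0, 0, 0, 0, 0],
    [0, 0, 0, 0, 0, 0]
  ]
}}

```text
clock: 30.3
ee_pos: [0.4211, 0.3567, 0.2621]
tool_rot: [0.68, 0.732, -0.033, 0.035]
ft_force: [-0.5, 0.2, -0.4]
width: 0.0618
grasp_force: 0.0
```

Run:
```python
from look import *
p=snap('side','sf')[0]; q=snap('top')[0]
cv2.imwrite('pics/final.png',np.vstack([cv2.resize(p[80:300,60:400,::-1],(520,336)),cv2.resize(q[140:260,120:360,::-1],(520,260))]))
print([(np.array(x['location']),x['confidence']) for n in('pin','rest','kitchen_timer','salt_box','jar_1') for x in landmark_of('top',n)[:1]])
```

```text
t 30.3 [0.4211 0.3567 0.2621] tilt 0.4230259893553199 yaw -85.81421127092979 roll 0.020702989215533228 F [-0.5124  0.1595 -0.3949] w 0.061779885287211185 0.0 [-0.4852  0.5064 -0.5025  1.9865  0.4125  0.8225 -1.1696]
[(array([0.4304, 0.1892, 0.0572]), 0.77), (array([0.4308, 0.1871, 0.0037]), 0.76), (array([0.4258, 0.337 , 0.0485]), 0.75), (array([ 0.4668, -0.4526,  0.0011]), 0.88), (array([ 0.7121, -0.2602,  0.1212]), 0.83)]
```

View pics/final.png

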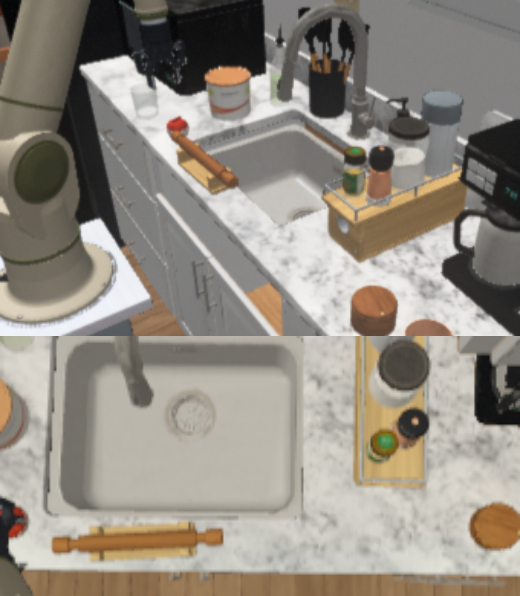

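The pin lies centred in both saddles. The jars, mill, timer and salt box stand as before, and the gripper is clear above.

```bash
python3 -c "
from workcell import *
print(close_job())"
```

```text
the job is handed in; nothing more can be done
None
```

The rolling pin sprang out by itself and I drew it out in three grips (end, partway, middle before the tail left the tube); it now lies level in the rest, centred to within about 2 mm, with nothing upset. I handed the job in at about 30 s of robot time; no verdict came back.

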